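Pack the short sight glass from behind the spools

TASK

The short sight-glass fitting at the back of the steel stock tray is hemmed in by the two taller fittings, so first stand both of those upright on the rubber mat and let go of them. Then set the short one upright on the foam pad in the empty cell of the carton, and last put the two tall ones back upright in the tray, each where it stood before. Set every fitting down rather than dropping it, knock none over, and leave the parts already packed in the carton as they are.

Things in the scene. Friction and masses are not known exactly. Their poses are not given: they have to be found in the camera images.
- tall_sight: Tall sight-glass fitting, 160 mm high, 0.5 kg. Stainless steel; origin at centre of underside, z up along its axis. Foot and top are clamp flanges 50.5 mm across, 7 mm high (grip across the top one from above, any yaw), tube between 38 mm across. A ball housing 60 mm across with two windows sits 75 mm up. Stands in one of the tray's two front places.
- plain_spool: Plain spool, 130 mm high, 0.35 kg, straight tube without windows. Stainless steel; origin at centre of underside, z up along its axis. Foot and top are clamp flanges 50.5 mm across, 7 mm high (grip across the top one from above, any yaw), tube between 38 mm across. Stands in the tray's other front place.
- short_sight: Short sight-glass fitting, 84 mm high, 0.4 kg, to be packed. Stainless steel; origin at centre of underside, z up along its axis. Foot and top are clamp flanges 50.5 mm across, 7 mm high (grip across the top one from above, any yaw), tube between 38 mm across. A ball housing 56 mm across with two windows sits 42 mm up. Stands behind and between the taller two, 8 mm from them, 6 mm from the tray's back lip.
- tray: Fixed steel stock tray, 140 (x) by 224 (y) mm, origin under its centre, +x to its back. Black liner, 3 mm above the bench. Lips 2 mm thick: back 60 mm high, sides 30, front 8. Pale rings mark the places: front x 5, y +50 and -50 mm; back x 35, y 0 (fittings start within 2 mm). A loose flat cap, 51 mm across, 6 mm high, at x -42, y 0 is not part of the job.
- mat: Fixed blue-grey rubber bench mat, empty, 150 mm along its x, 236 mm along its y, 3 mm thick, origin under its centre: the side area for parking the two taller fittings, for instance one at y +55 and one at y -55 mm.
- carton: Fixed open cardboard carton, 184 by 184 mm (flaps folded down outside, to 110 mm from centre), origin under its centre. Walls, crossed dividers and floor 4 mm thick; walls 60 mm high, dividers no higher. Four cells 86 mm square centred at x and y +45 or -45 mm: three hold packed parts, one (it varies) only a foam pad.
- pad: Thin mid-grey foam pad, 74 by 74 mm, 4 mm thick, fixed on the floor of the one empty cell of the carton, at that cell's centre; origin at the centre of its underside, sides along the carton's. Its top is 8 mm above the bench: the short fitting is to stand on it.
- packed_ferrule: Short ferrule, 51 mm across, standing on its own foam pad in a carton cell, already packed, 40 mm high with the pad; origin at the centre of the pad's underside.
- packed_clamp: Pipe clamp ring lying on its own foam pad in a carton cell, already packed, 18 mm high with the pad; origin at the centre of the pad's underside.
- packed_sensor: Small die-cast sensor box, 50 by 50 mm with one cable gland, on its own foam pad in a carton cell, already packed, 36 mm high with the pad; origin at the centre of the pad's underside.
Not all that is in view belongs to the job. What is shaped like the packed_clamp but blue, green or purple is not meant.

How it is judged:
On the way, in this order (a step that is already met when the one before it is completed fails the run):
1. both taller fittings stand upright on the mat, released (x of tall_sight in the frame of mat between -0.063 and 0.063 m and y of tall_sight in the frame of mat between -0.106 and 0.106 m and z of each of tall_sight, plain_spool in the frame of mat below 0.008 m and angle between each of tall_sight, plain_spool's own z axis and vertical below 0.1 rad and linear speed of each of tall_sight, plain_spool below 0.03 m/s and contact force between each of tall_sight, plain_spool and the fingers below 0.5 N and x of plain_spool in the frame of mat between -0.063 and 0.063 m and y of plain_spool in the frame of mat between -0.106 and 0.106 m), for 0.2 s.
2. the short fitting stands upright on the pad in the empty cell, released, while both taller ones still stand on the mat (all of step 1 and horizontal distance between short_sight and pad below 0.021 m and z of short_sight in the frame of pad below 0.009 m and angle between short_sight's own z axis and vertical below 0.1 rad and linear speed of short_sight below 0.03 m/s and contact force between short_sight and the fingers below 0.5 N), for 0.2 s.
At the end, for the whole second after the job is handed in: The short fitting stands upright on the pad in the empty cell (within 21 mm of its centre); each taller fitting stands upright within 15 mm of where it began; packed parts are within 15 mm of where they were; uprights tilt under 0.1 rad; all is released and at rest (horizontal distance between short_sight and pad below 0.021 m and z of short_sight in the frame of pad below 0.009 m and angle between each of short_sight, tall_sight, plain_spool's own z axis and vertical below 0.1 rad and linear speed of each of short_sight, tall_sight, plain_spool below 0.03 m/s and contact force between each of short_sight, tall_sight, plain_spool and the fingers below 0.5 N and distance of each of tall_sight, plain_spool, packed_ferrule, packed_clamp, packed_sensor from where it was at the start of the episode below 0.015 m and angle between each of packed_ferrule, packed_clamp, packed_sensor's own z axis and vertical below 0.15 rad); the robot touches nothing.
It fails at once if a fitting is knocked over (tilted more than 0.7 rad) (angle between any of tall_sight, plain_spool, short_sight's own z axis and vertical above 0.7 rad).
It fails at once if a fitting is dropped (it comes within 30 mm of the bench at over 0.8 m/s, as after a fall of more than 3 cm) ((height (world z) of tall_sight below 0.03 m and linear speed of tall_sight above 0.8 m/s) or (height (world z) of plain_spool below 0.03 m and linear speed of plain_spool above 0.8 m/s) or (height (world z) of short_sight below 0.03 m and linear speed of short_sight above 0.8 m/s)).
It fails at once if a part already packed is displaced by more than 25 mm or tipped (distance of any of packed_ferrule, packed_clamp, packed_sensor from where it was at the start of the episode above 0.025 m or angle between any of packed_ferrule, packed_clamp, packed_sensor's own z axis and vertical above 0.5 rad).
It also fails if it takes over 128 s, if anything falls off the work surface, if the arm or the gripper's body presses on something with over 40 N, if the wrist force passes 120 N, or if a joint passes its speed limit or range.

ROBOT

A 6-joint arm with a two-finger parallel gripper is mounted at the origin on the work surface. World frame = base frame: x ahead of the robot, y to its left, z up, the work surface at z = 0. Lengths are in m, angles in rad, forces in N, time in s.
With the tool pointing down it reaches from about 0.35 to 0.975 m from the base axis. Payload 4.9 kg.
Tool frame: the origin (TCP) lies at the very end of the fingers, on their centre line; the grasp point (between the pads) lies 19 mm behind it; z points along the fingers, y is the line along which they close (so a half turn about z gives the same grasp; the last joint's range is limited). The gripper opens to 85 mm and grips with 20 to 120 N. Pads are 22 mm wide; open, the fingers measure 114 mm over their backs; the gripper's body (76 mm by 85 mm) begins 54 mm behind the grasp point. The pads swing forward as they close: fully open they stand 13 mm farther back than shut.
Start: joints at [1.045, 0.053, 1.613, -0, 1.476, -0.119], TCP at [0.247, 0.574, 0.231] pointing down, gripper open.
Joint ranges: [-3.01, 3.01], [-1.01, 2.22], [0.06, 2.58], [-1.02, 4.17], [0.09, 2.62], [-3.14, 3.14]. Speed limits (rad/s): [2.57, 2.57, 3.14, 3.14, 3.14, 3.14].

INTERFACE

Orientations are given as a rotation vector (axis times angle).
In Python, from station import ctrl gives the robot as it stands.
- The arm moves only by the tool jog_arm, never from a script. Its argument "plan" is a list of rows, each a list of 7 numbers: the shift along the tool's x, y, z in units of 0.02 m (1.0 is 0.02 m), then the turn, a rotation vector about the tool's x, y, z in units of 45 degrees (1.0 is 45 degrees), then the opening, from -1 (shut) to 1 (fully open). A call has 1 to 8 rows; each row shifts and turns the commanded pose from where the row before left it, along the tool's axes as they then stand; what a row does not reach is not made up. A row lasts 1/10 s, in which the tool goes at most 50 mm and 8.59 degrees, less where a joint would pass 70% of its speed; a pose out of reach is approached as far as the arm can. A call with a number of a shift or a turn outside -1 to 1 is refused whole. A call with a gripper value outside its range is refused whole. The fingers move at their own pace and stop on an object; "grip_force" is the grip in N (left out, the last holds). Time passes only in rows, so rows that do not move let the fingers close. It gives the time, the measured TCP pose, the force, the opening and the grip force at its end, in the units of the state.
- ctrl.get_obs(): the state, without advancing time (a new reading comes with each control period).
- ctrl.get_image(name): name is "scene" or "top" or "wrist"; returns (picture, depth): 400x640x3 uint8, red, green, blue; 400x640 float32, m along the optical axis (not along the pixel's ray), 0 where there is no reading.
- ctrl.camera_info(name): a dict with "camera_matrix" (3x3 intrinsics, pixels), "rvec" (rotation vector, rad) and "tvec" (3), from world to camera coordinates, as OpenCV has them; the wrist camera has in their place "T_tool_cam" (4x4, takes a point from camera to tool coordinates, whose origin is the TCP and whose axes are the flange's). Camera axes: x right, y down, z forward; pixel columns grow to the right and rows downward; lengths in m; the calibration is good to about 2 mm. The wrist camera is an equidistant fisheye: a pixel r from the principal point sees the ray r / f radians off the axis. A picture is of the moment at which its call begins: read the wrist's pose just before it. camera_info takes no time and is no camera call.
- ctrl.finish_job(): hands the job in; it is judged then, once.
The state is a dict: "t": time; "q": joint angles; "dq": joint speeds; "effort": joint torques, N m; "tool_pos": TCP position; "tool_rot": TCP orientation; "contact_force": force on the tool from outside, world axes, zero at the start; "wrist_torque": the same for the moment, N m; "opening": finger opening in m; "grip_force": force on a finger pad.
Only numpy, scipy, OpenCV 4.12 (cv2) and the standard library are available. Lean on these libraries where they do the work, as an engineer would, in place of code of your own. Each camera call takes 0.05 s, during which the arm holds its last target. There are 200 camera calls.

## Working session

There is one attempt and no reset: what is moved stays moved. The work goes in short steps, Python scripts to look and compute and a tool call to move; the robot and the scene stay as the last step left them, time stands still between calls to the robot, and variables do not carry over. Pictures are saved under pics/ and viewed, at most 14 in all, crops included, and the job is handed in when it is done.

Besides the shell and the picture viewer there is one more tool, called after "Call:" as name([rows], argument=value, ...), one row to a line, values as JSON. jog_arm: Moves the arm, as the interface text tells. Shifts and turns lie within -1 to 1; 1 stands for 0.02 m of shift or 45 degrees of turn. Its arguments: {"type":"object","properties":{"plan":{"type":"array"},"grip_force":{"type":"number"}},"required":["plan"]}

```bash
mkdir -p pics; python3 - <<'E'
from station import ctrl
import cv2,numpy as np
o=ctrl.get_obs();print({k:np.round(v,3) for k,v in o.items()})
for n in("scene","top"):
    p,d=ctrl.get_image(n);cv2.imwrite(f"pics/{n}0.png",p[:,:,::-1]);np.savez(f"{n}0.npz",p=p,d=d)
    i=ctrl.camera_info(n);print(n,{k:np.round(v,3).tolist() if not isinstance(v,str) else v for k,v in i.items()})
E
```

```text
{'t': np.float64(0.0), 'q': array([ 1.045,  0.053,  1.614, -0.   ,  1.476, -0.119]), 'dq': array([ 0.002, -0.001,  0.001,  0.001,  0.001,  0.001]), 'effort': array([-1.0000e-03, -3.9369e+01, -3.7017e+01, -0.0000e+00,  7.0000e-03,
       -0.0000e+00]), 'tool_pos': array([0.247, 0.573, 0.23 ]), 'tool_rot': array([-6.340e-01, -3.076e+00,  3.000e-03]), 'contact_force': array([-0.176, -0.092, -0.082]), 'wrist_torque': array([-0.011, -0.003, -0.005]), 'grip_force': np.float64(0.0), 'opening': np.float64(0.086)}
scene {'camera_matrix': [[474.478, 0.0, 321.51], [0.0, 474.478, 201.784], [0.0, 0.0, 1.0]], 'rvec': [2.029, 1.137, -0.511], 'tvec': [-0.226, -0.213, 1.343]}
top {'camera_matrix': [[369.182, 0.0, 321.192], [0.0, 369.182, 198.387], [0.0, 0.0, 1.0]], 'rvec': [2.158, -2.156, 0.119], 'tvec': [-0.014, 0.468, 0.878]}
```

View pics/top0.png

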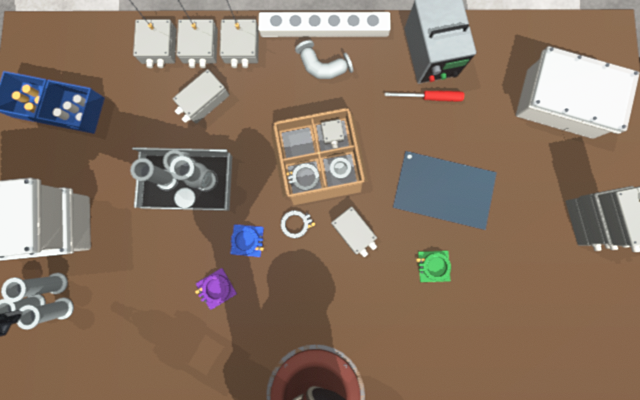

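View pics/scene0.png

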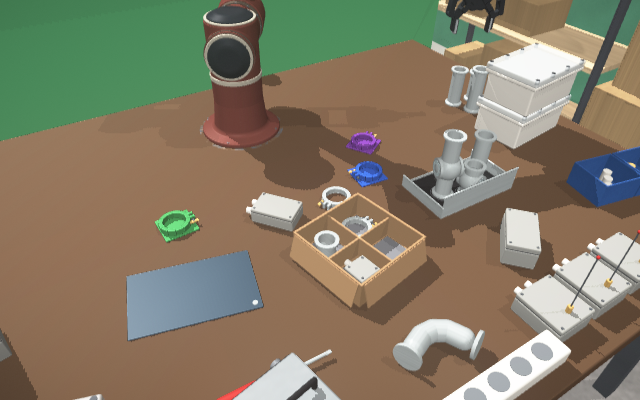

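```bash
cat > h.py <<'E'
from station import ctrl
import cv2,numpy as np
from scipy.spatial.transform import Rotation as R
def cloud(n,d):
    i=ctrl.camera_info(n);K=np.array(i["camera_matrix"]);Rm=cv2.Rodrigues(np.array(i["rvec"]))[0];t=np.array(i["tvec"])
    v,u=np.mgrid[:d.shape[0],:d.shape[1]]
    c=np.stack([(u-K[0,2])/K[0,0]*d,(v-K[1,2])/K[1,1]*d,d],-1)
    w=(c-t)@Rm; w[d<=0]=np.nan
    return w
def circ(P):  # algebraic circle fit
    A=np.c_[2*P,np.ones(len(P))];s=np.linalg.lstsq(A,(P**2).sum(1),rcond=None)[0]
    return s[:2],np.sqrt(s[2]+s[0]**2+s[1]**2)
E
python3 - <<'E'
from h import *
T=np.load("top0.npz");S=np.load("scene0.npz")
w=cloud("top",T["d"]);s=cloud("scene",S["d"])
for n,u,v in [("tray",182,208),("bench",240,290),("mat",445,190),("cap",185,198),("ringL",134,170),("carton pad",297,138),("carton corner",277,122),("cor",350,110),("cor",363,193),("cor",286,202),("mat",411,152),("mat",496,174),("mat",486,228),("mat",393,206),("tray",134,149),("tray",229,150),("tray",229,209),("tray",136,209)]:
    print(n,np.round(w[v,u],3))
# ortho height map of the tray area from both clouds, colour by height
for n,c,I in(("t",w,T["p"]),("s",s,S["p"])):
    im=np.zeros((560,640,3),np.uint8)
    m=(c[...,0]>.42)&(c[...,0]<.70)&(c[...,1]>.2)&(c[...,1]<.52)&(c[...,2]<.22)
    P=c[m];o=np.argsort(P[:,2]);P=P[o];C=cv2.applyColorMap(np.clip(P[:,2]/.18*255,0,255).astype(np.uint8)[:,None],cv2.COLORMAP_JET)[:,0]
    for p,k in zip(P,C):
        cv2.circle(im,(int((.52-p[1])*2000),int((.70-p[0])*2000)),2,k.tolist(),-1)
    cv2.imwrite(f"pics/ortho_{n}.png",im)
    print(np.histogram(P[:,2],bins=np.arange(-.01,.2,.01)))
a=cv2.imread("pics/ortho_t.png");b=cv2.imread("pics/ortho_s.png");cv2.imwrite("pics/ortho.png",cv2.resize(np.hstack([a,b]),(800,350)))
cr=cv2.resize(T["p"][140:220,120:240,::-1],(780,520),interpolation=cv2.INTER_CUBIC);cv2.imwrite("pics/crop0.png",cr)
E
```

```text
tray [nan nan nan]
bench [0.244 0.186 0.001]
mat [ 0.492 -0.324  0.005]
cap [0.471 0.329 0.01 ]
ringL [0.518 0.397 0.132]
carton pad [0.626 0.049 0.007]
carton corner [0.65  0.094 0.061]
cor [ 0.702 -0.087  0.   ]
cor [ 0.485 -0.119 -0.002]
cor [0.462 0.076 0.   ]
mat [ 0.59  -0.242  0.002]
mat [ 0.533 -0.455  0.003]
mat [ 0.397 -0.425 -0.   ]
mat [ 0.452 -0.193  0.003]
tray [0.584 0.439 0.058]
tray [ 0.596  0.225 -0.001]
tray [0.444 0.22  0.001]
tray [ 0.444  0.456 -0.001]
(array([4099, 6144,  370,  309,  301,  146,  321,  238,  101,  254,  188,
        196,   74,   87,  372,   38,   42,  247,    0,    0]), array([-0.01,  0.  ,  0.01,  0.02,  0.03,  0.04,  0.05,  0.06,  0.07,
        0.08,  0.09,  0.1 ,  0.11,  0.12,  0.13,  0.14,  0.15,  0.16,
        0.17,  0.18,  0.19]))
(array([2664, 3266,  504,  493,  445,  346,  499,  338,  246,  401,  235,
        158,  163,  162,  223,   94,  104,  165,    0,    0]), array([-0.01,  0.  ,  0.01,  0.02,  0.03,  0.04,  0.05,  0.06,  0.07,
        0.08,  0.09,  0.1 ,  0.11,  0.12,  0.13,  0.14,  0.15,  0.16,
        0.17,  0.18,  0.19]))
```

View pics/ortho.png

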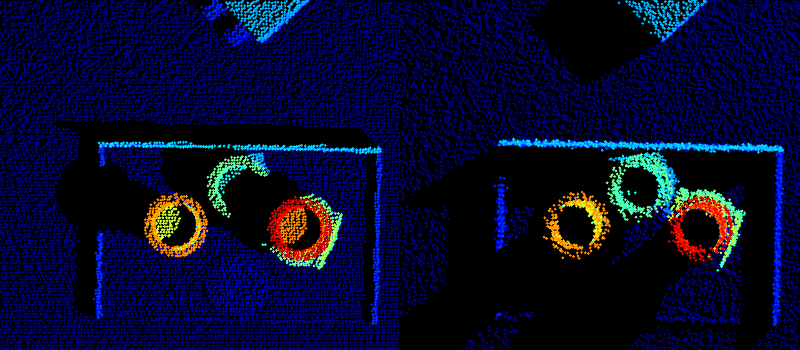

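View pics/crop0.png

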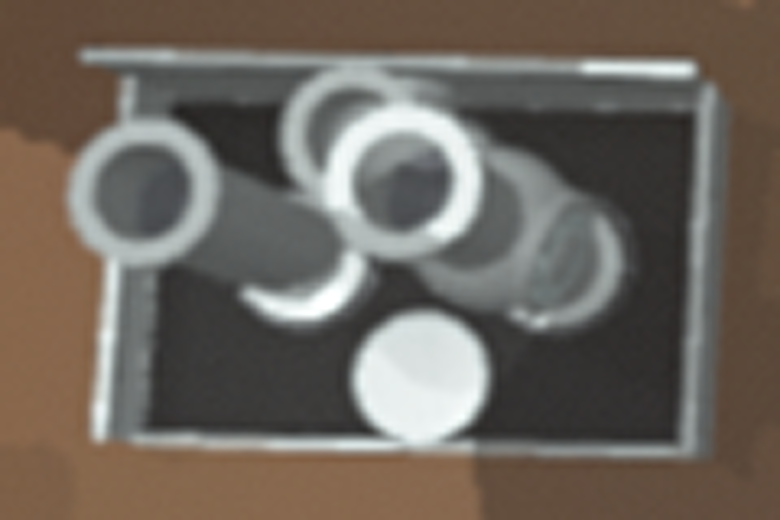

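The spool is the left-hand ring, crop (145,190), at height 0.13. tall_sight is the right-hand one, crop (405,180), at 0.16. The short fitting sits behind them at crop (345,130), and the cap at crop (420,375) isn't part of the job. The upright pairs outside the tray, at top image (35,300), aren't in it either.

```bash
python3 - <<'E'
from h import *
T=np.load("top0.npz");S=np.load("scene0.npz")
w=cloud("top",T["d"]);s=cloud("scene",S["d"])
def rect(P): 
    r=cv2.minAreaRect((P*1000).astype(np.float32));return np.round(r[0],1),np.round(r[1],1),round(r[2],1)
def band(c,x0,x1,y0,y1,z0,z1): 
    with np.errstate(invalid='ignore'):
        m=(c[...,0]>x0)&(c[...,0]<x1)&(c[...,1]>y0)&(c[...,1]<y1)&(c[...,2]>z0)&(c[...,2]<z1)
    return m
for n,x,y,z in(("spool",.525,.375,.133),("tall",.52,.28,.163),("short",.55,.33,.087)):
  for cn,c in(("top",w),("scene",s)):
    P=c[band(c,x-.05,x+.05,y-.05,y+.05,z-.005,z+.006)]
    if n=="short": P=P[P[:,0]<.583]
    med=np.median(P[:,2]);P=P[:,:2]
    best=None;g=[]
    for a in np.arange(-.02,.0205,.001):
      for b in np.arange(-.03,.0305,.001):
        r=np.hypot(P[:,0]-x-a,P[:,1]-y-b);g.append(((r<.026).sum()-(r<.016).sum(),x+a,y+b))
    g=np.array(g);k=g[:,0]>=g[:,0].max()-1
    print(n,cn,len(P),g[:,0].max(),np.round(g[k,1:].mean(0),4),g[k,1:].std(0).round(4),"z",med.round(4))
# mat
for cn,c,I in(("top",w,T["p"]),("scene",s,S["p"])):
    h=I.astype(int);m=band(c,.35,.65,-.5,-.15,-.01,.012)&(h[...,2]-h[...,0]>12)
    m=cv2.morphologyEx(m.astype(np.uint8),cv2.MORPH_OPEN,np.ones((5,5)))>0
    print("mat",cn,m.sum(),rect(c[m][:,:2]))
    m=band(c,.43,.75,-.14,.14,.056,.066);print("carton",cn,m.sum(),rect(c[m][:,:2]))
    m=band(c,.57,.61,.2,.46,.055,.065);P=c[m];print("back lip",cn,rect(P[:,:2]))
    m=band(c,.43,.75,-.12,.12,.004,.05);P=c[m]
cr=cv2.resize(T["p"][100:215,265:375,::-1],(574,600),interpolation=cv2.INTER_CUBIC);cv2.imwrite("pics/crop1.png",cr)
i=ctrl.camera_info("wrist");print({k:np.round(v,3).tolist() if not isinstance(v,str) else v for k,v in i.items()})
o=ctrl.get_obs();print(R.from_rotvec(o["tool_rot"]).as_matrix().round(3))
E
```

```text
spool top 251 251.0 [0.5195 0.3795] [0.0005 0.0005] z 0.1326
spool scene 173 161.0 [0.5205 0.378 ] [0.0005 0.    ] z 0.1325
tall top 260 260.0 [0.5165 0.28  ] [0.0005 0.    ] z 0.1627
tall scene 192 185.0 [0.5175 0.279 ] [0.0005 0.    ] z 0.1623
short top 170 129.0 [0.55   0.3285] [0.     0.0005] z 0.087
short scene 285 176.0 [0.5505 0.328 ] [0.0005 0.    ] z 0.0866
mat top 5329 (array([ 493.9, -324.5]), array([235.1, 149.1]), 76.4)
carton top 814 (array([576.5,  -7.1]), array([190.1, 190. ]), 11.0)
back lip top (array([578.2, 328.3]), array([225. ,  14.4]), 88.8)
mat scene 7866 (array([ 494.7, -325.7]), array([235.2, 152.2]), 76.3)
carton scene 1164 (array([577.7,  -7.3]), array([192.9, 193.3]), 11.5)
back lip scene (array([578.4, 326.8]), array([225.8,  16.2]), 88.8)
{'camera_matrix': [[309.707, 0.0, 319.872], [0.0, 309.707, 199.389], [0.0, 0.0, 1.0]], 'T_tool_cam': [[-0.0, -0.952, -0.305, 0.078], [1.0, -0.001, 0.002, 0.001], [-0.002, -0.305, 0.952, -0.143], [0.0, 0.0, 0.0, 1.0]]}
[[-0.918  0.396 -0.001]
 [ 0.396  0.918 -0.002]
 [ 0.    -0.002 -1.   ]]
```

View pics/crop1.png

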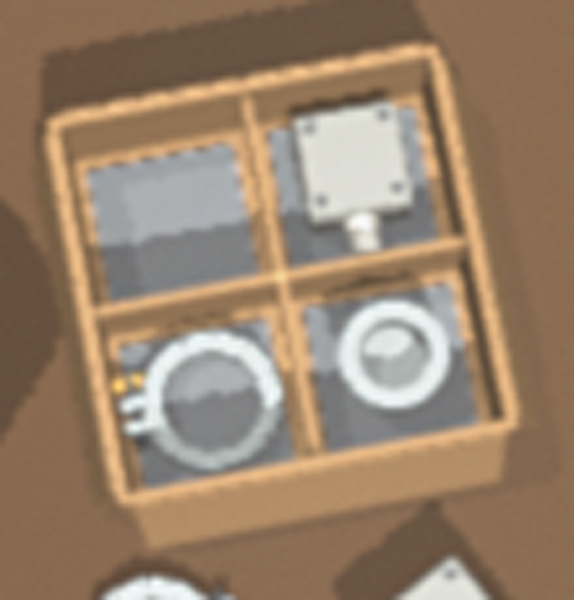

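The empty cell is the carton's upper-left one (+x, +y), crop (170,220). Pad centre works out to about (0.612, 0.046). The mat is at (0.494, -0.325), yaw about -13.5°. Next I square the tool to the world axes.

Call:
jog_arm([
  [0, 0, 0, 0, 0, -0.173, 1],
  [0, 0, 0, 0, 0, -0.173, 1],
  [0, 0, 0, 0, 0, -0.173, 1],
  [0, 0, 0, 0, 0, 0, 1],
], grip_force=40)

```text
t: 0.5
tool_pos: [0.2471, 0.5737, 0.2306]
tool_rot: [0.001, -3.141, 0.002]
contact_force: [-0.3, -0.2, -1.0]
opening: 0.0853
grip_force: 0.0
```

Call:
jog_arm([
  [-0.9, -0.98, 0, 0, 0, 0, 1],
  [-0.9, -0.98, 0, 0, 0, 0, 1],
  [-0.9, -0.98, 0, 0, 0, 0, 1],
  [-0.9, -0.98, 0, 0, 0, 0, 1],
  [-0.9, -0.98, 0, 0, 0, 0, 1],
  [-0.9, -0.98, 0, 0, 0, 0, 1],
  [-0.9, -0.98, 0, 0, 0, 0, 1],
  [-0.9, -0.98, 0, 0, 0, 0, 1],
])

```text
t: 1.3
tool_pos: [0.3919, 0.4163, 0.231]
tool_rot: [-0.004, -3.141, 0.001]
contact_force: [0.6, 0.1, 0.3]
opening: 0.0852
grip_force: 0.0
```

Call:
jog_arm([
  [-0.9, -0.98, 0, 0, 0, 0, 1],
  [-0.9, -0.98, 0, 0, 0, 0, 1],
  [-0.9, -0.98, 0, 0, 0, 0, 1],
  [-0.9, -0.98, 0, 0, 0, 0, 1],
  [-0.9, -0.98, 0, 0, 0, 0, 1],
  [-0.9, -0.98, 0, 0, 0, 0, 1],
  [-0.9, -0.98, 0, 0, 0, 0, 1],
  [0, 0, 0, 0, 0, 0, 1],
])

```text
t: 2.1
tool_pos: [0.519, 0.2781, 0.2309]
tool_rot: [-0.009, -3.141, 0.001]
contact_force: [-0.4, 0.7, 0.4]
opening: 0.0855
grip_force: 0.0
```

```bash
python3 - <<'E'
from h import *
o=ctrl.get_obs();print(o["tool_pos"].round(4),o["tool_rot"].round(4))
p,d=ctrl.get_image("wrist");cv2.imwrite("pics/w1.png",p[:,:,::-1])
E
```

```text
[0.519  0.2781 0.2309] [-8.8000e-03 -3.1415e+00  1.5000e-03]
```

View pics/w1.png

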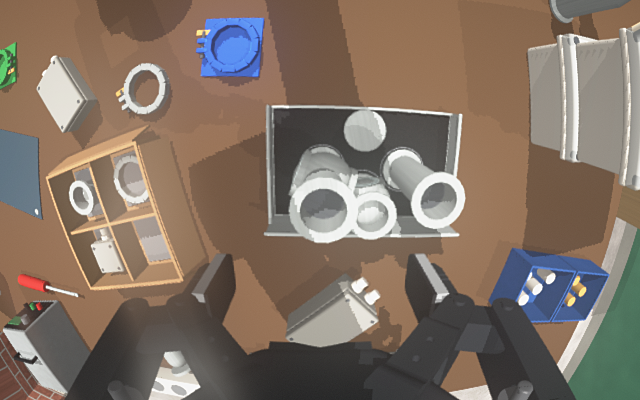

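The wrist view has tall_sight's top ring at about (322,210), the short at (373,215) and the spool at (438,199). I'll check those against the depth measurement.

```bash
cat >> h.py <<'E'
def wpix(pts,o):
    i=ctrl.camera_info("wrist");K=np.array(i["camera_matrix"]);T=np.eye(4);T[:3,:3]=R.from_rotvec(o["tool_rot"]).as_matrix();T[:3,3]=o["tool_pos"]
    M=T@np.array(i["T_tool_cam"]);out=[]
    for u,v,z in pts:
        a=np.array([u-K[0,2],v-K[1,2]]);r=np.hypot(*a);th=r/K[0,0];ray=M[:3,:3]@np.r_[np.sin(th)*a/max(r,1e-9),np.cos(th)]
        out.append(M[:3,3]+ray*(z-M[2,3])/ray[2])
    return np.round(out,4)
E
python3 -c "
from h import *
print(wpix([(322,210,.163),(438,199,.133),(373,215,.087),(365,130,.009)],ctrl.get_obs()))"
```

```text
[[0.516  0.2819 0.163 ]
 [0.5177 0.3818 0.133 ]
 [0.5489 0.3334 0.087 ]
 [0.4715 0.334  0.009 ]]
```

Call:
jog_arm([
  [0.125, 0.125, 0.5, 0, 0, 0, 1],
  [0, 0, 0.8, 0, 0, 0, 1],
  [0, 0, 0.8, 0, 0, 0, 1],
  [0, 0, 0.8, 0, 0, 0, 1],
  [0, 0, 0.8, 0, 0, 0, 1],
  [0, 0, 0.5, 0, 0, 0, 1],
  [0, 0, 0.3, 0, 0, 0, 1],
  [0, 0, 0, 0, 0, 0, 1],
])

```text
t: 2.95
tool_pos: [0.5146, 0.2825, 0.1401]
tool_rot: [0.001, -3.14, 0.001]
contact_force: [0.4, -0.2, -0.0]
opening: 0.0854
grip_force: 0.0
```

Call:
jog_arm([
  [0, 0, 0, 0, 0, 0, 0],
  [0, 0, 0, 0, 0, 0, -0.2],
  [0, 0, 0, 0, 0, 0, -1],
  [0, 0, 0, 0, 0, 0, -1],
  [0, 0, 0, 0, 0, 0, -1],
  [0, 0, 0, 0, 0, 0, -1],
])

```text
t: 3.55
tool_pos: [0.5159, 0.2829, 0.1428]
tool_rot: [-0.001, 3.139, 0.001]
contact_force: [-0.1, -1.6, 4.9]
opening: 0.0486
grip_force: 41.1
```

Call:
jog_arm([
  [0, 0, -0.3, 0, 0, 0, -1],
  [0, 0, -0.5, 0, 0, 0, -1],
  [0, 0, 0, 0, 0, 0, -1],
], grip_force=60)

```text
t: 3.85
tool_pos: [0.515, 0.2828, 0.1577]
tool_rot: [-0.001, 3.141, 0.001]
contact_force: [1.1, 0.8, -5.0]
opening: 0.048
grip_force: 62.7
```

```bash
python3 - <<'E'
from h import *
p,d=ctrl.get_image("scene");cv2.imwrite("pics/s1.png",cv2.resize(p[60:240,340:580,::-1],(800,600)))
o=ctrl.get_obs();print(o["contact_force"],o["opening"],o["tool_pos"])
E
```

```text
[-0.05678983  0.59244664 -5.38056441] 0.04764166738655335 [0.51494691 0.28274528 0.15721913]
```

View pics/s1.png

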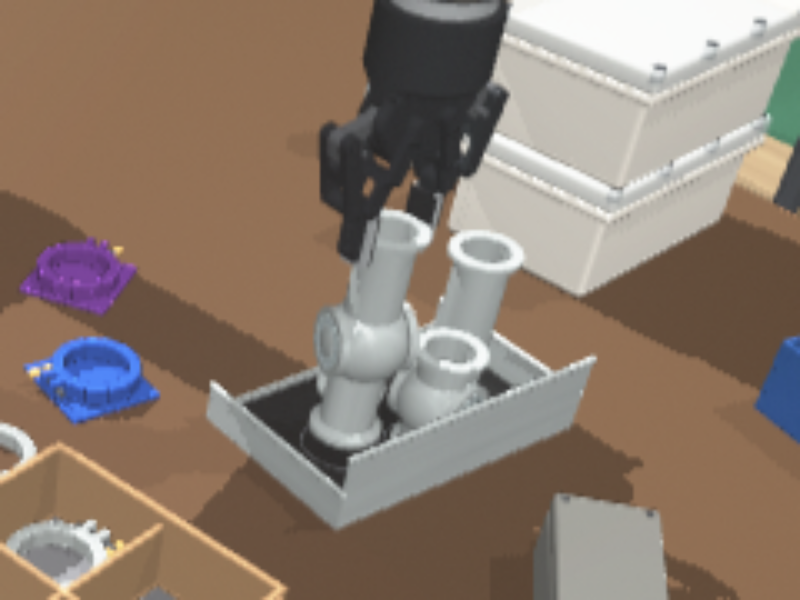

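It's held and upright; the wrist force shows its 5 N. Now lift and carry it to the far side of the mat.

Call:
jog_arm([
  [0, 0, -0.6, 0, 0, 0, -1],
  [0, 0, -0.9, 0, 0, 0, -1],
  [0, 0, -0.9, 0, 0, 0, -1],
  [0, 0, -0.9, 0, 0, 0, -1],
  [0, 0, -0.9, 0, 0, 0, -1],
  [0, 0, -0.5, 0, 0, 0, -1],
  [0.05, -0.3, 0, 0, 0, 0, -1],
  [0.05, -0.75, 0, 0, 0, 0, -1],
])

```text
t: 4.7
tool_pos: [0.5126, 0.2615, 0.2507]
tool_rot: [0.004, -3.141, 0.0]
contact_force: [-0.4, -1.7, -5.4]
opening: 0.0478
grip_force: 63.0
```

Call:
jog_arm([
  [0.05, -1, 0, 0, 0, 0, -1],
  [0.05, -1, 0, 0, 0, 0, -1],
  [0.05, -1, 0, 0, 0, 0, -1],
  [0.05, -1, 0, 0, 0, 0, -1],
  [0.05, -1, 0, 0, 0, 0, -1],
  [0.05, -1, 0, 0, 0, 0, -1],
  [0.05, -1, 0, 0, 0, 0, -1],
  [0.05, -1, 0, 0, 0, 0, -1],
])

```text
t: 5.5
tool_pos: [0.5038, 0.0998, 0.2494]
tool_rot: [0.0, -3.138, 0.001]
contact_force: [0.6, -0.3, -5.7]
opening: 0.048
grip_force: 63.0
```

Call:
jog_arm([
  [0.05, -1, 0, 0, 0, 0, -1],
  [0.05, -1, 0, 0, 0, 0, -1],
  [0.05, -1, 0, 0, 0, 0, -1],
  [0.05, -1, 0, 0, 0, 0, -1],
  [0.05, -1, 0, 0, 0, 0, -1],
  [0.05, -1, 0, 0, 0, 0, -1],
  [0.05, -1, 0, 0, 0, 0, -1],
  [0.05, -1, 0, 0, 0, 0, -1],
])

```text
t: 6.3
tool_pos: [0.4957, -0.0598, 0.2494]
tool_rot: [0.0, -3.138, -0.0]
contact_force: [0.2, -0.8, -5.8]
opening: 0.0479
grip_force: 63.0
```

Call:
jog_arm([
  [0.05, -1, 0, 0, 0, 0, -1],
  [0.05, -1, 0, 0, 0, 0, -1],
  [0.05, -1, 0, 0, 0, 0, -1],
  [0.05, -1, 0, 0, 0, 0, -1],
  [0.05, -1, 0, 0, 0, 0, -1],
  [0.05, -1, 0, 0, 0, 0, -1],
  [0.05, -1, 0, 0, 0, 0, -1],
  [0.05, -1, 0, 0, 0, 0, -1],
])

```text
t: 7.1
tool_pos: [0.4876, -0.2194, 0.2493]
tool_rot: [0.0, -3.138, -0.002]
contact_force: [-0.0, -0.3, -5.5]
opening: 0.0477
grip_force: 63.0
```

Call:
jog_arm([
  [0.05, -1, 0, 0, 0, 0, -1],
  [0.05, -1, 0, 0, 0, 0, -1],
  [0.05, -1, 0, 0, 0, 0, -1],
  [0.05, -1, 0, 0, 0, 0, -1],
  [0.05, -1, 0, 0, 0, 0, -1],
  [0.05, -1, 0, 0, 0, 0, -1],
  [0.05, -0.9, 0, 0, 0, 0, -1],
  [0, 0, 0, 0, 0, 0, -1],
])

```text
t: 7.9
tool_pos: [0.4821, -0.359, 0.2511]
tool_rot: [-0.002, -3.141, 0.001]
contact_force: [-0.3, 0.0, -5.7]
opening: 0.0477
grip_force: 63.3
```

Call:
jog_arm([
  [0, -0.9, 0.4, 0, 0, 0, -1],
  [0, 0, 0.9, 0, 0, 0, -1],
  [0, 0, 0.9, 0, 0, 0, -1],
  [0, 0, 0.9, 0, 0, 0, -1],
  [0, 0, 0.9, 0, 0, 0, -1],
  [0, 0, 0.7, 0, 0, 0, -1],
  [0, 0, 0.3, 0, 0, 0, -1],
  [0, 0, 0, 0, 0, 0, -1],
])

```text
t: 8.7
tool_pos: [0.4821, -0.3736, 0.1499]
tool_rot: [0.002, -3.14, -0.003]
contact_force: [0.5, -0.2, -4.8]
opening: 0.0482
grip_force: 63.7
```

Call:
jog_arm([
  [0, 0, 0.1, 0, 0, 0, -1],
  [0, 0, 0, 0, 0, 0, -1],
])

```text
t: 8.9
tool_pos: [0.4831, -0.3747, 0.1504]
tool_rot: [-0.001, 3.14, -0.002]
contact_force: [-0.1, 0.4, -4.7]
opening: 0.048
grip_force: 63.8
```

Call:
jog_arm([
  [0, 0, 0.1, 0, 0, 0, -1],
  [0, 0, 0.1, 0, 0, 0, -1],
  [0, 0, 0, 0, 0, 0, -1],
])

```text
t: 9.2
tool_pos: [0.4825, -0.3742, 0.1451]
tool_rot: [0.001, -3.141, -0.0]
contact_force: [-0.5, -0.2, -4.9]
opening: 0.0476
grip_force: 63.8
```

Call:
jog_arm([
  [0, 0, 0.1, 0, 0, 0, -1],
  [0, 0, 0, 0, 0, 0, -1],
])

```text
t: 9.4
tool_pos: [0.4826, -0.3744, 0.1433]
tool_rot: [-0.001, 3.142, -0.0]
contact_force: [0.4, 0.5, -5.5]
opening: 0.0479
grip_force: 63.9
```

Call:
jog_arm([
  [0, 0, 0.1, 0, 0, 0, -1],
  [0, 0, 0, 0, 0, 0, -1],
])

```text
t: 9.6
tool_pos: [0.4833, -0.3749, 0.143]
tool_rot: [-0.001, 3.14, -0.002]
contact_force: [-0.0, 0.6, 2.6]
opening: 0.048
grip_force: 64.4
```

Call:
jog_arm([
  [0, 0, 0.1, 0, 0, 0, -1],
  [0, 0, 0, 0, 0, 0, -1],
])

```text
t: 9.8
tool_pos: [0.484, -0.3753, 0.143]
tool_rot: [-0.001, 3.138, -0.004]
contact_force: [-1.8, 1.7, 9.8]
opening: 0.0477
grip_force: 65.0
```

Call:
jog_arm([
  [0, 0, -0.1, 0, 0, 0, -0.5],
  [0, 0, 0, 0, 0, 0, 0.2],
  [0, 0, 0, 0, 0, 0, 0.6],
  [0, 0, 0, 0, 0, 0, 1],
  [0, 0, 0, 0, 0, 0, 1],
  [0, 0, 0, 0, 0, 0, 1],
])

```text
t: 10.4
tool_pos: [0.4825, -0.3743, 0.1411]
tool_rot: [0.001, -3.141, -0.0]
contact_force: [-0.1, -0.2, 0.1]
opening: 0.0855
grip_force: 0.0
```

Call:
jog_arm([
  [0, 0, -0.6, 0, 0, 0, 1],
  [0, 0, -0.9, 0, 0, 0, 1],
  [0, 0, -0.9, 0, 0, 0, 1],
  [0, 0.8, -0.6, 0, 0, 0, 1],
  [0, 1, 0, 0, 0, 0, 1],
  [0, 1, 0, 0, 0, 0, 1],
  [0, 1, 0, 0, 0, 0, 1],
  [0, 1, 0, 0, 0, 0, 1],
])

```text
t: 11.2
tool_pos: [0.482, -0.276, 0.2002]
tool_rot: [0.002, -3.14, -0.002]
contact_force: [-0.2, 0.0, 0.1]
opening: 0.0853
grip_force: 0.0
```

```bash
python3 - <<'E'
from h import *
o=ctrl.get_obs();print(o["opening"],o["tool_pos"])
c={}
for cn in("top","scene"):
    p,d=ctrl.get_image(cn);c=cloud(cn,d)
    with np.errstate(invalid='ignore'): m=(abs(c[...,0]-.483)<.04)&(abs(c[...,1]+.375)<.04)&(abs(c[...,2]-.163)<.006)
    P=c[m];print(cn,len(P),P.mean(0).round(4) if len(P) else 0,P.std(0).round(4) if len(P) else 0)
    if cn=="scene": cv2.imwrite("pics/s2.png",p[:,:,::-1])
E
```

```text
0.08531002462298955 [ 0.48196282 -0.27598174  0.20020504]
top 90 [ 0.4683 -0.3846  0.1627] [0.0062 0.0112 0.0014]
scene 401 [ 0.4856 -0.3782  0.1622] [0.0159 0.0143 0.0016]
```

View pics/s2.png

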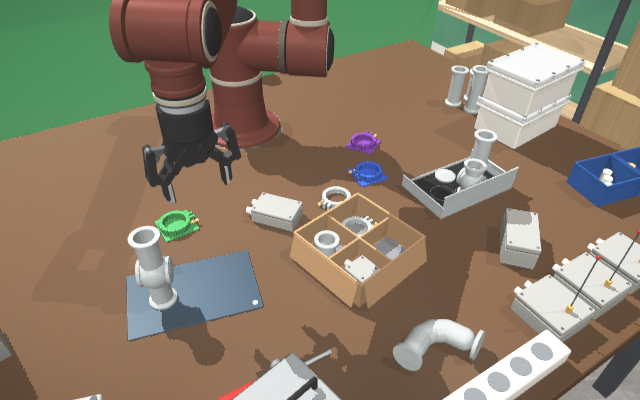

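tall_sight stands on the mat at scene (160,300). Back to the spool.

Call:
jog_arm([
  [-0.06, 1, 0, 0, 0, 0, 1],
  [-0.06, 1, 0, 0, 0, 0, 1],
  [-0.06, 1, 0, 0, 0, 0, 1],
  [-0.06, 1, 0, 0, 0, 0, 1],
  [-0.06, 1, 0, 0, 0, 0, 1],
  [-0.06, 1, 0, 0, 0, 0, 1],
  [-0.06, 1, 0, 0, 0, 0, 1],
  [-0.06, 1, 0, 0, 0, 0, 1],
])

```text
t: 12.1
tool_pos: [0.4918, -0.1175, 0.2009]
tool_rot: [0.001, -3.141, 0.0]
contact_force: [0.6, -0.3, 0.2]
opening: 0.0856
grip_force: 0.0
```

Call:
jog_arm([
  [-0.06, 1, 0, 0, 0, 0, 1],
  [-0.06, 1, 0, 0, 0, 0, 1],
  [-0.06, 1, 0, 0, 0, 0, 1],
  [-0.06, 1, 0, 0, 0, 0, 1],
  [-0.06, 1, 0, 0, 0, 0, 1],
  [-0.06, 1, 0, 0, 0, 0, 1],
  [-0.06, 1, 0, 0, 0, 0, 1],
  [-0.06, 1, 0, 0, 0, 0, 1],
])

```text
t: 12.9
tool_pos: [0.5013, 0.0425, 0.201]
tool_rot: [0.001, -3.141, 0.001]
contact_force: [1.2, 0.5, -0.4]
opening: 0.0855
grip_force: 0.0
```

Call:
jog_arm([
  [-0.06, 1, 0, 0, 0, 0, 1],
  [-0.06, 1, 0, 0, 0, 0, 1],
  [-0.06, 1, 0, 0, 0, 0, 1],
  [-0.06, 1, 0, 0, 0, 0, 1],
  [-0.06, 1, 0, 0, 0, 0, 1],
  [-0.06, 1, 0, 0, 0, 0, 1],
  [-0.06, 1, 0, 0, 0, 0, 1],
  [-0.06, 1, 0, 0, 0, 0, 1],
])

```text
t: 13.7
tool_pos: [0.5107, 0.2025, 0.2009]
tool_rot: [0.001, -3.141, 0.001]
contact_force: [-0.2, 0.9, 0.5]
opening: 0.0852
grip_force: 0.0
```

Call:
jog_arm([
  [-0.06, 1, 0, 0, 0, 0, 1],
  [-0.06, 1, 0, 0, 0, 0, 1],
  [-0.06, 1, 0, 0, 0, 0, 1],
  [-0.06, 1, 0, 0, 0, 0, 1],
  [-0.06, 1, 0, 0, 0, 0, 1],
  [-0.06, 1, 0, 0, 0, 0, 1],
  [-0.06, 1, 0, 0, 0, 0, 1],
  [0, 0, 0, 0, 0, 0, 1],
])

```text
t: 14.5
tool_pos: [0.519, 0.3439, 0.2011]
tool_rot: [0.005, -3.141, -0.001]
contact_force: [-0.5, -0.0, -0.2]
opening: 0.0853
grip_force: 0.0
```

Call:
jog_arm([
  [0, 0, 0, 0, 0, 0, 1],
])

```text
t: 14.6
tool_pos: [0.5191, 0.342, 0.201]
tool_rot: [0.002, -3.141, 0.001]
contact_force: [-0.7, 0.2, 0.2]
opening: 0.0853
grip_force: 0.0
```

Call:
jog_arm([
  [0, 1, 0, 0, 0, 0, 1],
  [0, 0.95, 0.5, 0, 0, 0, 1],
  [0, 0, 0.8, 0, 0, 0, 1],
  [0, 0, 0.9, 0, 0, 0, 1],
  [0, 0, 0.9, 0, 0, 0, 1],
  [0, 0, 0.8, 0, 0, 0, 1],
  [0, 0, 0.5, 0, 0, 0, 1],
  [0, 0, 0, 0, 0, 0, 1],
])

```text
t: 15.4
tool_pos: [0.5179, 0.3796, 0.1105]
tool_rot: [0.001, -3.138, 0.003]
contact_force: [-0.2, -0.4, -0.5]
opening: 0.0857
grip_force: 0.0
```

Call:
jog_arm([
  [0, 0, 0, 0, 0, 0, 0.4],
  [0, 0, 0, 0, 0, 0, 0],
  [0, 0, 0, 0, 0, 0, -1],
  [0, 0, 0, 0, 0, 0, -1],
  [0, 0, 0, 0, 0, 0, -1],
  [0, 0, 0, 0, 0, 0, -1],
  [0, 0, 0, 0, 0, 0, -1],
], grip_force=60)

```text
t: 16.1
tool_pos: [0.5202, 0.3812, 0.1153]
tool_rot: [-0.001, 3.139, 0.002]
contact_force: [-1.0, -0.8, 5.5]
opening: 0.0477
grip_force: 61.3
```

Call:
jog_arm([
  [0, 0, -0.3, 0, 0, 0, -1],
  [0, 0, -0.5, 0, 0, 0, -1],
  [0, 0, 0, 0, 0, 0, -1],
])

```text
t: 16.4
tool_pos: [0.5194, 0.381, 0.1303]
tool_rot: [-0.001, 3.14, 0.001]
contact_force: [0.7, -0.0, -2.4]
opening: 0.0483
grip_force: 62.4
```

Call:
jog_arm([
  [0, 0, -0.6, 0, 0, 0, -1],
  [0, 0, -0.9, 0, 0, 0, -1],
  [0, 0, -0.9, 0, 0, 0, -1],
  [0, 0, -0.9, 0, 0, 0, -1],
  [0, 0, -0.9, 0, 0, 0, -1],
  [0, 0, -0.5, 0, 0, 0, -1],
  [0.02, -0.3, 0, 0, 0, 0, -1],
  [0.02, -0.75, 0, 0, 0, 0, -1],
])

```text
t: 17.2
tool_pos: [0.518, 0.3595, 0.223]
tool_rot: [0.003, -3.141, 0.0]
contact_force: [0.4, -0.5, -3.7]
opening: 0.0478
grip_force: 62.5
```

Call:
jog_arm([
  [0.02, -1, 0, 0, 0, 0, -1],
  [0.02, -1, 0, 0, 0, 0, -1],
  [0.02, -1, 0, 0, 0, 0, -1],
  [0.02, -1, 0, 0, 0, 0, -1],
  [0.02, -1, 0, 0, 0, 0, -1],
  [0.02, -1, 0, 0, 0, 0, -1],
  [0.02, -1, 0, 0, 0, 0, -1],
  [0.02, -1, 0, 0, 0, 0, -1],
])

```text
t: 18.0
tool_pos: [0.5145, 0.1972, 0.2224]
tool_rot: [-0.001, -3.14, 0.001]
contact_force: [0.6, -0.3, -3.3]
opening: 0.0478
grip_force: 62.5
```

Call:
jog_arm([
  [0.02, -1, 0, 0, 0, 0, -1],
  [0.02, -1, 0, 0, 0, 0, -1],
  [0.02, -1, 0, 0, 0, 0, -1],
  [0.02, -1, 0, 0, 0, 0, -1],
  [0.02, -1, 0, 0, 0, 0, -1],
  [0.02, -1, 0, 0, 0, 0, -1],
  [0.02, -1, 0, 0, 0, 0, -1],
  [0.02, -1, 0, 0, 0, 0, -1],
])

```text
t: 18.8
tool_pos: [0.511, 0.0375, 0.2224]
tool_rot: [-0.001, -3.14, 0.0]
contact_force: [-0.2, -1.0, -3.2]
opening: 0.0476
grip_force: 62.5
```

Call:
jog_arm([
  [0.02, -1, 0, 0, 0, 0, -1],
  [0.02, -1, 0, 0, 0, 0, -1],
  [0.02, -1, 0, 0, 0, 0, -1],
  [0.02, -1, 0, 0, 0, 0, -1],
  [0.02, -1, 0, 0, 0, 0, -1],
  [0.02, -1, 0, 0, 0, 0, -1],
  [0.02, -1, 0, 0, 0, 0, -1],
  [0.02, -1, 0, 0, 0, 0, -1],
])

```text
t: 19.6
tool_pos: [0.5075, -0.1221, 0.2224]
tool_rot: [-0.001, -3.14, -0.0]
contact_force: [-0.1, -0.9, -4.2]
opening: 0.0478
grip_force: 62.5
```

Call:
jog_arm([
  [0.02, -1, 0, 0, 0, 0, -1],
  [0.02, -1, 0, 0, 0, 0, -1],
  [0.02, -1, 0, 0, 0, 0, -1],
  [0.02, -1, 0, 0, 0, 0, -1],
  [0.02, -1, 0, 0, 0, 0, -1],
  [0.02, -0.8, 0, 0, 0, 0, -1],
  [0, 0, 0, 0, 0, 0, -1],
  [0, 0, 0, 0, 0, 0, -1],
])

```text
t: 20.4
tool_pos: [0.5061, -0.2365, 0.2229]
tool_rot: [-0.001, -3.141, -0.002]
contact_force: [-0.3, 0.8, -3.7]
opening: 0.0479
grip_force: 62.7
```

Call:
jog_arm([
  [0, -0.9, 0.2, 0, 0, 0, -1],
  [0, -0.8, 0.5, 0, 0, 0, -1],
  [0, 0, 0.9, 0, 0, 0, -1],
  [0, 0, 0.9, 0, 0, 0, -1],
  [0, 0, 0.9, 0, 0, 0, -1],
  [0, 0, 0.9, 0, 0, 0, -1],
  [0, 0, 0.6, 0, 0, 0, -1],
  [0, 0, 0.1, 0, 0, 0, -1],
])

```text
t: 21.2
tool_pos: [0.5055, -0.2697, 0.1205]
tool_rot: [0.001, -3.138, -0.004]
contact_force: [0.5, 0.0, -3.5]
opening: 0.048
grip_force: 63.0
```

Call:
jog_arm([
  [0, 0, 0.1, 0, 0, 0, -1],
  [0, 0, 0.1, 0, 0, 0, -1],
  [0, 0, 0, 0, 0, 0, -1],
])

```text
t: 21.5
tool_pos: [0.5073, -0.2706, 0.1201]
tool_rot: [-0.001, 3.141, -0.001]
contact_force: [0.4, -0.3, -4.4]
opening: 0.0476
grip_force: 63.0
```

Call:
jog_arm([
  [0, 0, 0.1, 0, 0, 0, -1],
  [0, 0, 0, 0, 0, 0, -1],
])

```text
t: 21.7
tool_pos: [0.507, -0.2704, 0.1176]
tool_rot: [-0.001, 3.141, -0.0]
contact_force: [1.2, 0.2, -4.3]
opening: 0.0478
grip_force: 63.0
```

Call:
jog_arm([
  [0, 0, 0.1, 0, 0, 0, -1],
  [0, 0, 0, 0, 0, 0, -1],
])

```text
t: 21.9
tool_pos: [0.507, -0.2704, 0.1154]
tool_rot: [-0.001, 3.141, -0.0]
contact_force: [-0.2, 1.2, -3.3]
opening: 0.048
grip_force: 63.2
```

Call:
jog_arm([
  [0, 0, 0.1, 0, 0, 0, -1],
  [0, 0, 0, 0, 0, 0, -1],
])

```text
t: 22.1
tool_pos: [0.5079, -0.2708, 0.1153]
tool_rot: [-0.001, 3.139, -0.002]
contact_force: [-1.3, 0.8, 4.9]
opening: 0.0478
grip_force: 63.6
```

Call:
jog_arm([
  [0, 0, 0.05, 0, 0, 0, -1],
  [0, 0, 0, 0, 0, 0, -1],
])

```text
t: 22.3
tool_pos: [0.5083, -0.2709, 0.1153]
tool_rot: [-0.001, 3.138, -0.002]
contact_force: [-2.0, 1.4, 8.4]
opening: 0.0479
grip_force: 64.2
```

Call:
jog_arm([
  [0, 0, -0.1, 0, 0, 0, -0.5],
  [0, 0, 0, 0, 0, 0, 0.2],
  [0, 0, 0, 0, 0, 0, 0.6],
  [0, 0, 0, 0, 0, 0, 1],
  [0, 0, 0, 0, 0, 0, 1],
  [0, 0, 0, 0, 0, 0, 1],
])

```text
t: 22.9
tool_pos: [0.5068, -0.2703, 0.1141]
tool_rot: [0.001, -3.141, -0.0]
contact_force: [0.8, 0.1, 0.2]
opening: 0.0857
grip_force: 0.0
```

Call:
jog_arm([
  [0, 0, -0.6, 0, 0, 0, 1],
  [0, 0, -0.9, 0, 0, 0, 1],
  [0, 0, -0.9, 0, 0, 0, 1],
  [0, 0, -0.9, 0, 0, 0, 1],
  [0, 0, -0.9, 0, 0, 0, 1],
  [-0.1, 1, -0.3, 0, 0, 0, 1],
  [-0.1, 1, 0, 0, 0, 0, 1],
  [-0.1, 1, 0, 0, 0, 0, 1],
])

```text
t: 23.7
tool_pos: [0.5133, -0.21, 0.206]
tool_rot: [-0.001, 3.14, -0.002]
contact_force: [0.8, -0.0, 0.0]
opening: 0.0855
grip_force: 0.0
```

```bash
python3 - <<'E'
from h import *
o=ctrl.get_obs();print(o["opening"],o["tool_pos"])
for cn in("top","scene"):
    p,d=ctrl.get_image(cn);c=cloud(cn,d)
    for n,x,y,z in(("short",.55,.33,.087),("tall",.484,-.375,.163),("spool",.508,-.271,.133)):
        with np.errstate(invalid='ignore'): m=(np.hypot(c[...,0]-x,c[...,1]-y)<(.026 if n=="short" else .045))&(abs(c[...,2]-z)<.006)
        P=c[m];print(cn,n,len(P),P.mean(0).round(4),P.std(0).round(4), ((P.max(0)+P.min(0))/2).round(4),np.ptp(P,axis=0).round(3))
    cv2.imwrite(f"pics/{cn}3.png",p[:,:,::-1])
a=cv2.imread("pics/scene3.png")[60:340,110:530];cv2.imwrite("pics/s3.png",cv2.resize(a,(800,533)))
E
```

```text
0.08554017826395108 [ 0.51326397 -0.20999668  0.20601137]
top short 212 [0.5501 0.3294 0.0867] [0.0152 0.0149 0.0017] [0.5501 0.329  0.086 ] [0.05  0.048 0.009]<stdin>:7: RuntimeWarning: Mean of empty slice.
  ret = um.true_divide(
  ret = _var(a, axis=axis, dtype=dtype, out=out, ddof=ddof,
  arrmean = um.true_divide(arrmean, div, out=arrmean,
  ret = um.true_divide(
Traceback (most recent call last):
ValueError: zero-size array to reduction operation maximum which has no identity
```

The arm hid the fittings on the mat from the top camera. The short measures (0.550, 0.330). I'll move over it and take the picture from there.

Call:
jog_arm([
  [-0.07, 1, 0, 0, 0, 0, 1],
  [-0.07, 1, 0, 0, 0, 0, 1],
  [-0.07, 1, 0, 0, 0, 0, 1],
  [-0.07, 1, 0, 0, 0, 0, 1],
  [-0.07, 1, 0, 0, 0, 0, 1],
  [-0.07, 1, 0, 0, 0, 0, 1],
  [-0.07, 1, 0, 0, 0, 0, 1],
  [-0.07, 1, 0, 0, 0, 0, 1],
])

```text
t: 24.55
tool_pos: [0.5241, -0.0498, 0.2053]
tool_rot: [-0.001, 3.141, -0.001]
contact_force: [0.4, 0.0, 0.7]
opening: 0.0854
grip_force: 0.0
```

Call:
jog_arm([
  [-0.07, 1, 0, 0, 0, 0, 1],
  [-0.07, 1, 0, 0, 0, 0, 1],
  [-0.07, 1, 0, 0, 0, 0, 1],
  [-0.07, 1, 0, 0, 0, 0, 1],
  [-0.07, 1, 0, 0, 0, 0, 1],
  [-0.07, 1, 0, 0, 0, 0, 1],
  [-0.07, 1, 0, 0, 0, 0, 1],
  [-0.07, 1, 0, 0, 0, 0, 1],
])

```text
t: 25.35
tool_pos: [0.5353, 0.1103, 0.2053]
tool_rot: [-0.001, 3.14, -0.0]
contact_force: [1.2, -0.6, -0.4]
opening: 0.0852
grip_force: 0.0
```

Call:
jog_arm([
  [-0.07, 1, 0, 0, 0, 0, 1],
  [-0.07, 1, 0, 0, 0, 0, 1],
  [-0.07, 1, 0, 0, 0, 0, 1],
  [-0.07, 1, 0, 0, 0, 0, 1],
  [-0.07, 1, 0, 0, 0, 0, 1],
  [-0.07, 1, 0, 0, 0, 0, 1],
  [-0.07, 1, 0, 0, 0, 0, 1],
  [-0.07, 1, 0, 0, 0, 0, 1],
])

```text
t: 26.15
tool_pos: [0.5464, 0.2704, 0.2052]
tool_rot: [-0.001, 3.141, 0.0]
contact_force: [0.3, -0.8, 0.9]
opening: 0.0853
grip_force: 0.0
```

Call:
jog_arm([
  [-0.07, 1, 0, 0, 0, 0, 1],
  [-0.07, 1, 0, 0, 0, 0, 1],
  [0, 0.6, 0, 0, 0, 0, 1],
  [0, 0, 0, 0, 0, 0, 1],
  [0, 0, 0, 0, 0, 0, 1],
])

```text
t: 26.65
tool_pos: [0.5488, 0.3215, 0.2043]
tool_rot: [0.002, -3.141, 0.001]
contact_force: [0.4, -0.1, -0.3]
opening: 0.0856
grip_force: 0.0
```

```bash
python3 - <<'E'
from h import *
o=ctrl.get_obs();print(o["tool_pos"])
for cn in("top","scene"):
    p,d=ctrl.get_image(cn);c=cloud(cn,d)
    for n,x,y,z in(("tall",.484,-.375,.163),("spool",.508,-.271,.133)):
        with np.errstate(invalid='ignore'): m=(np.hypot(c[...,0]-x,c[...,1]-y)<.045)&(abs(c[...,2]-z)<.006)
        P=c[m]
        if len(P): print(cn,n,len(P),P.mean(0).round(4),np.ptp(P,axis=0).round(3))
    cv2.imwrite(f"pics/{cn}3.png",p[:,:,::-1])
E
```

```text
[0.54877254 0.32152447 0.20427367]
top tall 286 [ 0.4834 -0.3772  0.1624] [0.049 0.05  0.009]
top spool 247 [ 0.5064 -0.272   0.1324] [0.049 0.051 0.01 ]
scene tall 404 [ 0.4856 -0.3781  0.1623] [0.052 0.05  0.008]
scene spool 352 [ 0.5087 -0.273   0.1323] [0.052 0.049 0.009]
```

View pics/scene3.png

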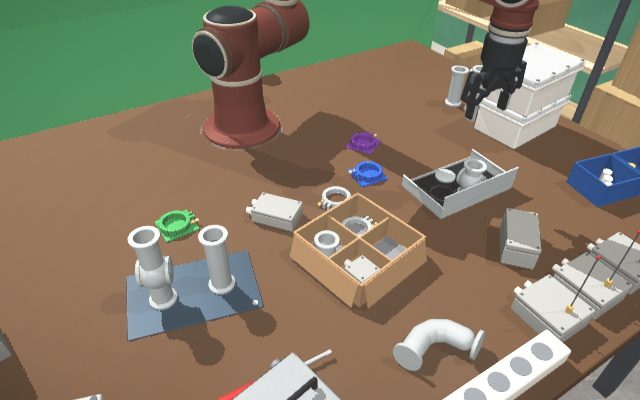

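Both stand upright on the mat, at scene (157,270) and (217,260). Now the short one.

Call:
jog_arm([
  [-0.05, 0.5, 0.5, 0, 0, 0, 1],
  [0, 0, 1, 0, 0, 0, 1],
  [0, 0, 1, 0, 0, 0, 1],
  [0, 0, 1, 0, 0, 0, 1],
  [0, 0, 1, 0, 0, 0, 1],
  [0, 0, 1, 0, 0, 0, 1],
  [0, 0, 0.9, 0, 0, 0, 1],
  [0, 0, 0.5, 0, 0, 0, 1],
])

```text
t: 27.55
tool_pos: [0.5486, 0.3312, 0.0636]
tool_rot: [0.001, -3.139, 0.002]
contact_force: [-0.0, 0.9, -0.2]
opening: 0.0857
grip_force: 0.0
```

Call:
jog_arm([
  [0, 0, 0, 0, 0, 0, 1],
  [0, 0, 0, 0, 0, 0, 0.4],
  [0, 0, 0, 0, 0, 0, 0],
  [0, 0, 0, 0, 0, 0, -1],
  [0, 0, 0, 0, 0, 0, -1],
  [0, 0, 0, 0, 0, 0, -1],
  [0, 0, 0, 0, 0, 0, -1],
  [0, 0, 0, 0, 0, 0, -1],
])

```text
t: 28.35
tool_pos: [0.551, 0.3321, 0.0684]
tool_rot: [-0.001, 3.139, 0.002]
contact_force: [0.6, -1.2, 6.6]
opening: 0.0479
grip_force: 61.1
```

Call:
jog_arm([
  [0, 0, -0.3, 0, 0, 0, -1],
  [0, 0, -0.5, 0, 0, 0, -1],
  [0, 0, 0, 0, 0, 0, -1],
])

```text
t: 28.65
tool_pos: [0.5503, 0.3321, 0.0835]
tool_rot: [-0.001, 3.14, 0.001]
contact_force: [0.5, 0.7, -3.2]
opening: 0.0478
grip_force: 62.3
```

Call:
jog_arm([
  [0, 0, -0.6, 0, 0, 0, -1],
  [0, 0, -0.9, 0, 0, 0, -1],
  [0, 0, -1, 0, 0, 0, -1],
  [0, 0, -1, 0, 0, 0, -1],
  [0, 0, -0.9, 0, 0, 0, -1],
  [0, 0, -0.5, 0, 0, 0, -1],
  [-0.2, -0.3, 0, 0, 0, 0, -1],
  [-0.2, -0.75, 0, 0, 0, 0, -1],
])

```text
t: 29.45
tool_pos: [0.5577, 0.3106, 0.18]
tool_rot: [0.004, -3.141, 0.0]
contact_force: [0.3, -0.1, -3.8]
opening: 0.0476
grip_force: 62.5
```

Call:
jog_arm([
  [-0.2, -1, 0, 0, 0, 0, -1],
  [-0.2, -1, 0, 0, 0, 0, -1],
  [-0.2, -1, 0, 0, 0, 0, -1],
  [-0.2, -1, 0, 0, 0, 0, -1],
  [-0.2, -1, 0, 0, 0, 0, -1],
  [-0.2, -1, 0, 0, 0, 0, -1],
  [-0.2, -1, 0, 0, 0, 0, -1],
  [-0.2, -1, 0, 0, 0, 0, -1],
])

```text
t: 30.25
tool_pos: [0.5891, 0.1484, 0.1782]
tool_rot: [-0.0, -3.138, 0.002]
contact_force: [0.5, -0.1, -3.1]
opening: 0.048
grip_force: 62.5
```

Call:
jog_arm([
  [-0.2, -1, 0, 0, 0, 0, -1],
  [-0.2, -1, 0, 0, 0, 0, -1],
  [-0.2, -1, 0, 0, 0, 0, -1],
  [-0.2, -1, 0, 0, 0, 0, -1],
  [-0.2, -1, 0, 0, 0, 0, -1],
  [0, -0.3, 0, 0, 0, 0, -1],
  [0, 0, 0, 0, 0, 0, -1],
  [0, 0, 0, 0, 0, 0, -1],
])

```text
t: 31.05
tool_pos: [0.6094, 0.0449, 0.1794]
tool_rot: [0.001, -3.14, -0.001]
contact_force: [-0.7, -0.3, -3.2]
opening: 0.0483
grip_force: 62.5
```

```bash
python3 - <<'E'
from h import *
o=ctrl.get_obs();print(o["tool_pos"])
p,d=ctrl.get_image("wrist");cv2.imwrite("pics/w2.png",p[:,:,::-1])
E
```

```text
[0.60941406 0.04488595 0.17944811]
```

View pics/w2.png

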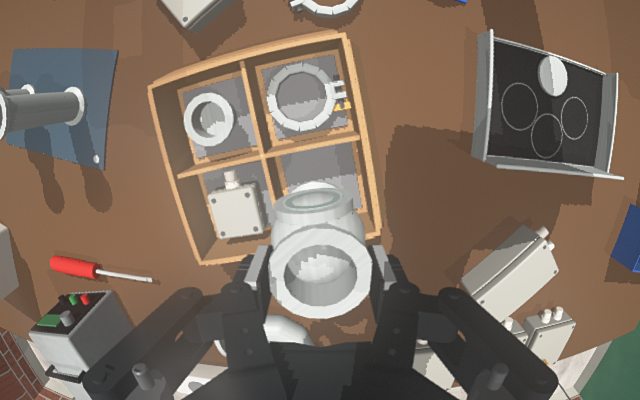

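The wrist view shows the carton with its divider crossing at about (262,156) and rim corners near (150,83), (345,35), (380,235) and (200,264). The held fitting is above the empty cell. The tray's place rings are visible at (519,105), (574,118) and (547,136).

```bash
python3 -c "
from h import *
print(wpix([(262,156,.06),(150,83,.06),(345,35,.06),(380,235,.06),(200,264,.06),(519,105,.003),(574,118,.003),(547,136,.003)],ctrl.get_obs()))"
```

```text
[[ 0.5766 -0.0037  0.06  ]
 [ 0.5039 -0.1097  0.06  ]
 [ 0.4726  0.0672  0.06  ]
 [ 0.6512  0.1032  0.06  ]
 [ 0.6856 -0.0763  0.06  ]
 [ 0.5176  0.2807  0.003 ]
 [ 0.5214  0.3816  0.003 ]
 [ 0.5505  0.3318  0.003 ]]
```

Call:
jog_arm([
  [-0.13, 0.18, 0.3, 0, 0, 0, -1],
  [0, 0, 0.8, 0, 0, 0, -1],
  [0, 0, 0.9, 0, 0, 0, -1],
  [0, 0, 0.9, 0, 0, 0, -1],
  [0, 0, 0.9, 0, 0, 0, -1],
  [0, 0, 0.6, 0, 0, 0, -1],
  [0, 0, 0.3, 0, 0, 0, -1],
  [0, 0, 0, 0, 0, 0, -1],
])

```text
t: 31.9
tool_pos: [0.6117, 0.0486, 0.0847]
tool_rot: [0.002, -3.139, -0.0]
contact_force: [-0.2, 0.4, -3.2]
opening: 0.0477
grip_force: 62.5
```

Call:
jog_arm([
  [0, 0, 0.1, 0, 0, 0, -1],
  [0, 0, 0, 0, 0, 0, -1],
])

```text
t: 32.1
tool_pos: [0.6133, 0.0484, 0.0852]
tool_rot: [-0.001, 3.14, -0.0]
contact_force: [0.8, 0.1, -2.1]
opening: 0.0477
grip_force: 62.5
```

Call:
jog_arm([
  [0, 0, 0.1, 0, 0, 0, -1],
  [0, 0, 0, 0, 0, 0, -1],
])

```text
t: 32.3
tool_pos: [0.6128, 0.0483, 0.0826]
tool_rot: [-0.001, 3.141, -0.0]
contact_force: [0.1, -0.2, -3.4]
opening: 0.0479
grip_force: 62.5
```

Call:
jog_arm([
  [0, 0, 0.1, 0, 0, 0, -1],
  [0, 0, 0, 0, 0, 0, -1],
])

```text
t: 32.5
tool_pos: [0.6124, 0.0484, 0.0801]
tool_rot: [0.001, -3.141, -0.0]
contact_force: [0.6, -0.3, -3.4]
opening: 0.0481
grip_force: 62.5
```

Call:
jog_arm([
  [0, 0, 0.1, 0, 0, 0, -1],
  [0, 0, 0.1, 0, 0, 0, -1],
  [0, 0, 0, 0, 0, 0, -1],
])

```text
t: 32.8
tool_pos: [0.6123, 0.0484, 0.0758]
tool_rot: [0.001, -3.141, -0.0]
contact_force: [0.8, 0.0, -3.5]
opening: 0.0479
grip_force: 62.5
```

Call:
jog_arm([
  [0, 0, 0.1, 0, 0, 0, -1],
  [0, 0, 0, 0, 0, 0, -1],
])

```text
t: 33.0
tool_pos: [0.6124, 0.0484, 0.0739]
tool_rot: [0.001, -3.141, -0.0]
contact_force: [0.2, -0.1, -3.0]
opening: 0.0477
grip_force: 62.5
```

Call:
jog_arm([
  [0, 0, 0.05, 0, 0, 0, -1],
  [0, 0, 0, 0, 0, 0, -1],
])

```text
t: 33.2
tool_pos: [0.6128, 0.0484, 0.0736]
tool_rot: [-0.001, 3.141, 0.0]
contact_force: [-0.5, 0.0, -2.2]
opening: 0.0474
grip_force: 62.7
```

Call:
jog_arm([
  [0, 0, 0.08, 0, 0, 0, -1],
  [0, 0, 0, 0, 0, 0, -1],
])

```text
t: 33.4
tool_pos: [0.6138, 0.0483, 0.0735]
tool_rot: [-0.001, 3.139, -0.0]
contact_force: [-2.0, -0.6, 4.6]
opening: 0.0478
grip_force: 63.3
```

Call:
jog_arm([
  [0, 0, -0.08, 0, 0, 0, -0.5],
  [0, 0, 0, 0, 0, 0, 0.2],
  [0, 0, 0, 0, 0, 0, 0.6],
  [0, 0, 0, 0, 0, 0, 1],
  [0, 0, 0, 0, 0, 0, 1],
  [0, 0, 0, 0, 0, 0, 1],
])

```text
t: 34.0
tool_pos: [0.6127, 0.0484, 0.0733]
tool_rot: [-0.001, 3.141, 0.0]
contact_force: [0.7, 0.1, -0.5]
opening: 0.0854
grip_force: 0.0
```

Call:
jog_arm([
  [0, 0, -0.5, 0, 0, 0, 1],
  [0, 0, -0.9, 0, 0, 0, 1],
  [0, 0, -1, 0, 0, 0, 1],
  [0, 0, -1, 0, 0, 0, 1],
  [0, 0, -1, 0, 0, 0, 1],
  [0, 0, -1, 0, 0, 0, 1],
  [0, 0, -0.8, 0, 0, 0, 1],
  [0, 0, 0, 0, 0, 0, 1],
])

```text
t: 34.8
tool_pos: [0.6144, 0.0484, 0.2013]
tool_rot: [-0.001, 3.135, -0.0]
contact_force: [0.9, -0.4, 0.7]
opening: 0.0852
grip_force: 0.0
```

Call:
jog_arm([
  [0.33, -1, 0, 0, 0, 0, 1],
  [0.33, -1, 0, 0, 0, 0, 1],
  [0.33, -1, 0, 0, 0, 0, 1],
  [0.33, -1, 0, 0, 0, 0, 1],
  [0.33, -1, 0, 0, 0, 0, 1],
  [0.33, -1, 0, 0, 0, 0, 1],
  [0.33, -1, 0, 0, 0, 0, 1],
  [0.33, -1, 0, 0, 0, 0, 1],
])

```text
t: 35.6
tool_pos: [0.559, -0.1123, 0.1961]
tool_rot: [0.001, -3.14, -0.001]
contact_force: [-0.6, 0.5, -0.5]
opening: 0.0855
grip_force: 0.0
```

Call:
jog_arm([
  [0.33, -1, 0, 0, 0, 0, 1],
  [0.33, -1, 0, 0, 0, 0, 1],
  [0.33, -1, 0, 0, 0, 0, 1],
  [0.33, -1, 0, 0, 0, 0, 1],
  [0.33, -1, 0, 0, 0, 0, 1],
  [0.33, -1, 0, 0, 0, 0, 1],
  [0, 0, 0, 0, 0, 0, 1],
  [0, 0, 0, 0, 0, 0, 1],
])

```text
t: 36.4
tool_pos: [0.5201, -0.2314, 0.1964]
tool_rot: [-0.0, -3.14, -0.002]
contact_force: [0.6, -0.6, 1.2]
opening: 0.0855
grip_force: 0.0
```

```bash
python3 - <<'E'
from h import *
o=ctrl.get_obs();print(o["tool_pos"])
for cn in("top","scene"):
    p,d=ctrl.get_image(cn);c=cloud(cn,d)
    with np.errstate(invalid='ignore'): m=(np.hypot(c[...,0]-.6125,c[...,1]-.047)<.045)&(abs(c[...,2]-.092)<.006)
    P=c[m]
    if len(P): print(cn,len(P),P.mean(0).round(4),np.ptp(P,axis=0).round(3))
    cv2.imwrite(f"pics/{cn}4.png",p[:,:,::-1])
E
```

```text
[ 0.52005342 -0.23144706  0.19639328]
top 208 [0.6114 0.0452 0.0914] [0.05  0.047 0.01 ]
scene 284 [0.6129 0.0441 0.0911] [0.049 0.051 0.009]
```

View pics/scene4.png

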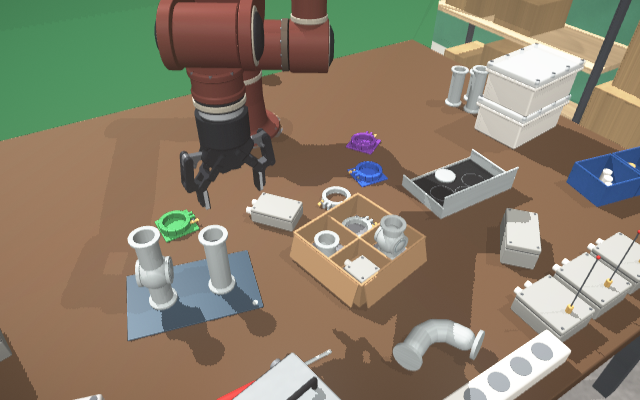

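The short fitting stands upright in its cell at scene (390,240), about 1 mm off the pad centre. Now the spool goes back.

Call:
jog_arm([
  [0.33, -1, 0, 0, 0, 0, 1],
  [0.3, -0.95, 0.3, 0, 0, 0, 1],
  [0, 0, 0.8, 0, 0, 0, 1],
  [0, 0, 0.9, 0, 0, 0, 1],
  [0, 0, 0.9, 0, 0, 0, 1],
  [0, 0, 0.8, 0, 0, 0, 1],
  [0, 0, 0.4, 0, 0, 0, 1],
  [0, 0, 0, 0, 0, 0, 1],
])

```text
t: 37.3
tool_pos: [0.5071, -0.2695, 0.1133]
tool_rot: [0.002, -3.139, -0.003]
contact_force: [0.2, -0.1, -0.4]
opening: 0.0852
grip_force: 0.0
```

Call:
jog_arm([
  [0, 0, 0, 0, 0, 0, 0.4],
  [0, 0, 0, 0, 0, 0, 0],
  [0, 0, 0, 0, 0, 0, -1],
  [0, 0, 0, 0, 0, 0, -1],
  [0, 0, 0, 0, 0, 0, -1],
  [0, 0, 0, 0, 0, 0, -1],
  [0, 0, 0, 0, 0, 0, -1],
])

```text
t: 38.0
tool_pos: [0.5089, -0.2715, 0.1171]
tool_rot: [-0.001, 3.139, -0.003]
contact_force: [-0.3, -1.2, 5.5]
opening: 0.048
grip_force: 61.3
```

Call:
jog_arm([
  [0, 0, -0.3, 0, 0, 0, -1],
  [0, 0, -0.5, 0, 0, 0, -1],
  [0, 0, 0, 0, 0, 0, -1],
])

```text
t: 38.3
tool_pos: [0.5082, -0.2709, 0.1322]
tool_rot: [-0.001, 3.141, -0.001]
contact_force: [0.7, -0.6, -3.7]
opening: 0.0477
grip_force: 62.3
```

Call:
jog_arm([
  [0, 0, -0.6, 0, 0, 0, -1],
  [0, 0, -0.9, 0, 0, 0, -1],
  [0, 0, -0.9, 0, 0, 0, -1],
  [0, 0, -0.9, 0, 0, 0, -1],
  [0, 0, -0.9, 0, 0, 0, -1],
  [0, 0, -0.5, 0, 0, 0, -1],
  [-0.02, 0.3, 0, 0, 0, 0, -1],
  [-0.02, 0.75, 0, 0, 0, 0, -1],
])

```text
t: 39.1
tool_pos: [0.5084, -0.2495, 0.2247]
tool_rot: [-0.001, -3.141, -0.001]
contact_force: [-0.2, -0.2, -5.1]
opening: 0.0474
grip_force: 62.7
```

Call:
jog_arm([
  [-0.02, 1, 0, 0, 0, 0, -1],
  [-0.02, 1, 0, 0, 0, 0, -1],
  [-0.02, 1, 0, 0, 0, 0, -1],
  [-0.02, 1, 0, 0, 0, 0, -1],
  [-0.02, 1, 0, 0, 0, 0, -1],
  [-0.02, 1, 0, 0, 0, 0, -1],
  [-0.02, 1, 0, 0, 0, 0, -1],
  [-0.02, 1, 0, 0, 0, 0, -1],
])

```text
t: 39.9
tool_pos: [0.5105, -0.0874, 0.2234]
tool_rot: [0.002, -3.139, -0.002]
contact_force: [1.0, 0.2, -4.0]
opening: 0.0482
grip_force: 62.7
```

Call:
jog_arm([
  [-0.02, 1, 0, 0, 0, 0, -1],
  [-0.02, 1, 0, 0, 0, 0, -1],
  [-0.02, 1, 0, 0, 0, 0, -1],
  [-0.02, 1, 0, 0, 0, 0, -1],
  [-0.02, 1, 0, 0, 0, 0, -1],
  [-0.02, 1, 0, 0, 0, 0, -1],
  [-0.02, 1, 0, 0, 0, 0, -1],
  [-0.02, 1, 0, 0, 0, 0, -1],
])

```text
t: 40.7
tool_pos: [0.5132, 0.0721, 0.2234]
tool_rot: [0.002, -3.138, -0.001]
contact_force: [0.4, -0.2, -2.7]
opening: 0.0475
grip_force: 62.7
```

Call:
jog_arm([
  [-0.02, 1, 0, 0, 0, 0, -1],
  [-0.02, 1, 0, 0, 0, 0, -1],
  [-0.02, 1, 0, 0, 0, 0, -1],
  [-0.02, 1, 0, 0, 0, 0, -1],
  [-0.02, 1, 0, 0, 0, 0, -1],
  [-0.02, 1, 0, 0, 0, 0, -1],
  [-0.02, 1, 0, 0, 0, 0, -1],
  [-0.02, 1, 0, 0, 0, 0, -1],
])

```text
t: 41.5
tool_pos: [0.516, 0.2317, 0.2233]
tool_rot: [0.002, -3.138, 0.001]
contact_force: [-0.0, -0.0, -3.0]
opening: 0.0477
grip_force: 62.7
```

Call:
jog_arm([
  [-0.02, 1, 0, 0, 0, 0, -1],
  [-0.02, 1, 0, 0, 0, 0, -1],
  [-0.02, 1, 0, 0, 0, 0, -1],
  [-0.02, 1, 0, 0, 0, 0, -1],
  [-0.02, 1, 0, 0, 0, 0, -1],
  [0, 0.8, 0, 0, 0, 0, -1],
  [0, 0, 0, 0, 0, 0, -1],
  [0, 0, 0, 0, 0, 0, -1],
])

```text
t: 42.3
tool_pos: [0.5194, 0.3464, 0.2247]
tool_rot: [0.002, -3.141, 0.002]
contact_force: [0.2, -0.4, -4.1]
opening: 0.0477
grip_force: 62.8
```

Call:
jog_arm([
  [0, 0.9, 0.2, 0, 0, 0, -1],
  [0, 0.83, 0.5, 0, 0, 0, -1],
  [0, 0, 0.9, 0, 0, 0, -1],
  [0, 0, 0.9, 0, 0, 0, -1],
  [0, 0, 0.9, 0, 0, 0, -1],
  [0, 0, 0.8, 0, 0, 0, -1],
  [0, 0, 0.5, 0, 0, 0, -1],
  [0, 0, 0.2, 0, 0, 0, -1],
])

```text
t: 43.1
tool_pos: [0.519, 0.3801, 0.1251]
tool_rot: [0.001, -3.139, 0.002]
contact_force: [-0.9, -0.7, -4.3]
opening: 0.0475
grip_force: 63.1
```

Call:
jog_arm([
  [0, 0, 0.1, 0, 0, 0, -1],
  [0, 0, 0, 0, 0, 0, -1],
])

```text
t: 43.3
tool_pos: [0.5202, 0.3811, 0.1259]
tool_rot: [-0.001, 3.141, 0.001]
contact_force: [0.2, -0.4, -3.8]
opening: 0.0475
grip_force: 63.1
```

Call:
jog_arm([
  [0, 0, 0.1, 0, 0, 0, -1],
  [0, 0, 0, 0, 0, 0, -1],
])

```text
t: 43.5
tool_pos: [0.5201, 0.3811, 0.124]
tool_rot: [-0.001, 3.141, 0.001]
contact_force: [0.1, 0.7, -3.8]
opening: 0.0477
grip_force: 63.1
```

Call:
jog_arm([
  [0, 0, 0.05, 0, 0, 0, -1],
  [0, 0, 0, 0, 0, 0, -1],
])

```text
t: 43.7
tool_pos: [0.5198, 0.3809, 0.1224]
tool_rot: [-0.001, 3.141, 0.0]
contact_force: [-0.1, -0.4, -2.4]
opening: 0.0473
grip_force: 63.1
```

Still about 5 mm above the expected touch height.

Call:
jog_arm([
  [0, 0, 0.1, 0, 0, 0, -1],
  [0, 0, 0.1, 0, 0, 0, -1],
  [0, 0, 0, 0, 0, 0, -1],
])

```text
t: 44.0
tool_pos: [0.5194, 0.3807, 0.1177]
tool_rot: [0.001, -3.141, 0.001]
contact_force: [-0.2, -0.1, -3.2]
opening: 0.0479
grip_force: 63.1
```

Call:
jog_arm([
  [0, 0, 0.07, 0, 0, 0, -1],
  [0, 0, 0, 0, 0, 0, -1],
])

```text
t: 44.2
tool_pos: [0.52, 0.381, 0.1173]
tool_rot: [-0.001, 3.141, 0.0]
contact_force: [-1.2, -0.4, -1.7]
opening: 0.0479
grip_force: 63.2
```

Call:
jog_arm([
  [0, 0, 0.07, 0, 0, 0, -1],
  [0, 0, 0, 0, 0, 0, -1],
])

```text
t: 44.4
tool_pos: [0.5206, 0.3811, 0.1173]
tool_rot: [-0.001, 3.14, 0.001]
contact_force: [-0.7, -1.9, 4.4]
opening: 0.0475
grip_force: 63.7
```

Call:
jog_arm([
  [0, 0, -0.08, 0, 0, 0, -0.5],
  [0, 0, 0, 0, 0, 0, 0.2],
  [0, 0, 0, 0, 0, 0, 0.6],
  [0, 0, 0, 0, 0, 0, 1],
  [0, 0, 0, 0, 0, 0, 1],
  [0, 0, 0, 0, 0, 0, 1],
])

```text
t: 45.0
tool_pos: [0.5198, 0.381, 0.1172]
tool_rot: [-0.001, 3.141, 0.0]
contact_force: [-0.0, -0.1, -0.5]
opening: 0.0857
grip_force: 0.0
```

Call:
jog_arm([
  [0, 0, -0.5, 0, 0, 0, 1],
  [0, 0, -0.9, 0, 0, 0, 1],
  [0, 0, -1, 0, 0, 0, 1],
  [0, 0, -1, 0, 0, 0, 1],
  [0, 0, -1, 0, 0, 0, 1],
  [0.05, -1, -0.5, 0, 0, 0, 1],
  [0.05, -1, 0, 0, 0, 0, 1],
  [0.05, -1, 0, 0, 0, 0, 1],
])

```text
t: 45.8
tool_pos: [0.5169, 0.3198, 0.2162]
tool_rot: [-0.002, 3.14, 0.001]
contact_force: [-0.0, 0.4, 0.0]
opening: 0.0856
grip_force: 0.0
```

Call:
jog_arm([
  [0.05, -1, 0, 0, 0, 0, 1],
  [0.05, -1, 0, 0, 0, 0, 1],
  [0.05, -1, 0, 0, 0, 0, 1],
  [0.05, -1, 0, 0, 0, 0, 1],
  [0.05, -1, 0, 0, 0, 0, 1],
  [0.05, -1, 0, 0, 0, 0, 1],
  [0.05, -1, 0, 0, 0, 0, 1],
  [0.05, -1, 0, 0, 0, 0, 1],
])

```text
t: 46.6
tool_pos: [0.508, 0.1589, 0.214]
tool_rot: [-0.0, -3.14, 0.001]
contact_force: [-1.3, -0.7, 0.4]
opening: 0.0857
grip_force: 0.0
```

Call:
jog_arm([
  [0.05, -1, 0, 0, 0, 0, 1],
  [0.05, -1, 0, 0, 0, 0, 1],
  [0.05, -1, 0, 0, 0, 0, 1],
  [0.05, -1, 0, 0, 0, 0, 1],
  [0.05, -1, 0, 0, 0, 0, 1],
  [0.05, -1, 0, 0, 0, 0, 1],
  [0.05, -1, 0, 0, 0, 0, 1],
  [0.05, -1, 0, 0, 0, 0, 1],
])

```text
t: 47.4
tool_pos: [0.4998, -0.0007, 0.214]
tool_rot: [-0.0, -3.14, -0.0]
contact_force: [0.4, -0.1, 0.4]
opening: 0.0855
grip_force: 0.0
```

Call:
jog_arm([
  [0.05, -1, 0, 0, 0, 0, 1],
  [0.05, -1, 0, 0, 0, 0, 1],
  [0.05, -1, 0, 0, 0, 0, 1],
  [0.05, -1, 0, 0, 0, 0, 1],
  [0.05, -1, 0, 0, 0, 0, 1],
  [0.05, -1, 0, 0, 0, 0, 1],
  [0.05, -1, 0, 0, 0, 0, 1],
  [0.05, -1, 0, 0, 0, 0, 1],
])

```text
t: 48.2
tool_pos: [0.4918, -0.1604, 0.214]
tool_rot: [-0.0, -3.14, -0.001]
contact_force: [0.7, -0.1, -0.1]
opening: 0.0855
grip_force: 0.0
```

Call:
jog_arm([
  [0.05, -1, 0, 0, 0, 0, 1],
  [0.05, -1, 0, 0, 0, 0, 1],
  [0.05, -1, 0, 0, 0, 0, 1],
  [0.05, -1, 0, 0, 0, 0, 1],
  [0.05, -1, 0, 0, 0, 0, 1],
  [0.05, -1, 0, 0, 0, 0, 1],
  [0, 0, 0, 0, 0, 0, 1],
  [0, 0, 0, 0, 0, 0, 1],
])

```text
t: 49.0
tool_pos: [0.4862, -0.2792, 0.2142]
tool_rot: [-0.001, -3.14, -0.002]
contact_force: [-0.1, 0.1, -0.9]
opening: 0.0856
grip_force: 0.0
```

Call:
jog_arm([
  [0.05, -1, 0, 0, 0, 0, 1],
  [0.05, -1, 0, 0, 0, 0, 1],
  [0.05, -1, 0, 0, 0, 0, 1],
  [0, -1, 0, 0, 0, 0, 1],
  [0, -0.77, 0, 0, 0, 0, 1],
  [0, 0, 0.3, 0, 0, 0, 1],
  [0, 0, 0.7, 0, 0, 0, 1],
  [0, 0, 0.9, 0, 0, 0, 1],
])

```text
t: 49.8
tool_pos: [0.4846, -0.3742, 0.1764]
tool_rot: [-0.002, 3.141, -0.0]
contact_force: [-0.1, -0.0, -1.0]
opening: 0.0855
grip_force: 0.0
```

Call:
jog_arm([
  [0, 0, 0.9, 0, 0, 0, 1],
  [0, 0, 0.5, 0, 0, 0, 1],
  [0, 0, 0.2, 0, 0, 0, 1],
  [0, 0, 0, 0, 0, 0, 1],
])

```text
t: 50.2
tool_pos: [0.4842, -0.3738, 0.1442]
tool_rot: [0.002, -3.141, -0.002]
contact_force: [-0.5, -0.5, 1.0]
opening: 0.0853
grip_force: 0.0
```

Call:
jog_arm([
  [0, 0, 0, 0, 0, 0, 0.4],
  [0, 0, 0, 0, 0, 0, 0],
  [0, 0, 0, 0, 0, 0, -1],
  [0, 0, 0, 0, 0, 0, -1],
  [0, 0, 0, 0, 0, 0, -1],
  [0, 0, 0, 0, 0, 0, -1],
  [0, 0, 0, 0, 0, 0, -1],
])

```text
t: 50.9
tool_pos: [0.4851, -0.3754, 0.1469]
tool_rot: [-0.001, 3.139, -0.003]
contact_force: [0.1, -1.2, 5.7]
opening: 0.0478
grip_force: 61.0
```

Call:
jog_arm([
  [0, 0, -0.3, 0, 0, 0, -1],
  [0, 0, -0.5, 0, 0, 0, -1],
  [0, 0, 0, 0, 0, 0, -1],
])

```text
t: 51.2
tool_pos: [0.4844, -0.3745, 0.1615]
tool_rot: [-0.001, 3.141, -0.0]
contact_force: [0.2, -0.7, -4.7]
opening: 0.0476
grip_force: 62.7
```

Call:
jog_arm([
  [0, 0, -0.6, 0, 0, 0, -1],
  [0, 0, -0.9, 0, 0, 0, -1],
  [0, 0, -0.9, 0, 0, 0, -1],
  [0, 0, -0.9, 0, 0, 0, -1],
  [0, 0, -0.9, 0, 0, 0, -1],
  [0, 0, -0.5, 0, 0, 0, -1],
  [-0.05, 0.3, 0, 0, 0, 0, -1],
  [-0.05, 0.75, 0, 0, 0, 0, -1],
])

```text
t: 52.0
tool_pos: [0.4861, -0.3534, 0.2545]
tool_rot: [-0.001, -3.141, -0.001]
contact_force: [0.6, 0.9, -6.1]
opening: 0.0474
grip_force: 63.1
```

Call:
jog_arm([
  [-0.05, 1, 0, 0, 0, 0, -1],
  [-0.05, 1, 0, 0, 0, 0, -1],
  [-0.05, 1, 0, 0, 0, 0, -1],
  [-0.05, 1, 0, 0, 0, 0, -1],
  [-0.05, 1, 0, 0, 0, 0, -1],
  [-0.05, 1, 0, 0, 0, 0, -1],
  [-0.05, 1, 0, 0, 0, 0, -1],
  [-0.05, 1, 0, 0, 0, 0, -1],
])

```text
t: 52.8
tool_pos: [0.4941, -0.1914, 0.2551]
tool_rot: [-0.002, 3.141, 0.0]
contact_force: [-0.1, -0.1, -5.3]
opening: 0.048
grip_force: 63.1
```

Call:
jog_arm([
  [-0.05, 1, 0, 0, 0, 0, -1],
  [-0.05, 1, 0, 0, 0, 0, -1],
  [-0.05, 1, 0, 0, 0, 0, -1],
  [-0.05, 1, 0, 0, 0, 0, -1],
  [-0.05, 1, 0, 0, 0, 0, -1],
  [-0.05, 1, 0, 0, 0, 0, -1],
  [-0.05, 1, 0, 0, 0, 0, -1],
  [-0.05, 1, 0, 0, 0, 0, -1],
])

```text
t: 53.6
tool_pos: [0.5016, -0.0315, 0.2551]
tool_rot: [-0.002, 3.141, 0.0]
contact_force: [-0.2, -0.1, -5.2]
opening: 0.0473
grip_force: 63.1
```

Call:
jog_arm([
  [-0.05, 1, 0, 0, 0, 0, -1],
  [-0.05, 1, 0, 0, 0, 0, -1],
  [-0.05, 1, 0, 0, 0, 0, -1],
  [-0.05, 1, 0, 0, 0, 0, -1],
  [-0.05, 1, 0, 0, 0, 0, -1],
  [-0.05, 1, 0, 0, 0, 0, -1],
  [-0.05, 1, 0, 0, 0, 0, -1],
  [-0.05, 1, 0, 0, 0, 0, -1],
])

```text
t: 54.4
tool_pos: [0.5091, 0.1283, 0.2551]
tool_rot: [-0.003, 3.141, 0.0]
contact_force: [-0.0, -1.0, -4.8]
opening: 0.0476
grip_force: 63.1
```

Call:
jog_arm([
  [-0.05, 1, 0, 0, 0, 0, -1],
  [-0.05, 1, 0, 0, 0, 0, -1],
  [-0.05, 1, 0, 0, 0, 0, -1],
  [-0.05, 1, 0, 0, 0, 0, -1],
  [-0.05, 1, 0, 0, 0, 0, -1],
  [-0.05, 0.8, 0, 0, 0, 0, -1],
  [0, 0, 0, 0, 0, 0, -1],
  [0, 0, 0, 0, 0, 0, -1],
])

```text
t: 55.2
tool_pos: [0.5154, 0.2428, 0.255]
tool_rot: [0.003, -3.141, 0.001]
contact_force: [0.1, 0.4, -5.1]
opening: 0.0475
grip_force: 63.4
```

Call:
jog_arm([
  [-0.02, 0.9, 0, 0, 0, 0, -1],
  [0, 0.8, 0.2, 0, 0, 0, -1],
  [0, 0.3, 0.6, 0, 0, 0, -1],
  [0, 0, 0.9, 0, 0, 0, -1],
  [0, 0, 0.9, 0, 0, 0, -1],
  [0, 0, 0.9, 0, 0, 0, -1],
  [0, 0, 0.9, 0, 0, 0, -1],
  [0, 0, 0.5, 0, 0, 0, -1],
])

```text
t: 56.0
tool_pos: [0.5148, 0.282, 0.1538]
tool_rot: [0.001, -3.137, 0.003]
contact_force: [-0.5, 0.8, -5.5]
opening: 0.0477
grip_force: 63.7
```

Call:
jog_arm([
  [0, 0, 0.1, 0, 0, 0, -1],
  [0, 0, 0, 0, 0, 0, -1],
])

```text
t: 56.2
tool_pos: [0.5161, 0.2825, 0.1547]
tool_rot: [0.001, -3.141, 0.001]
contact_force: [-0.1, 0.1, -4.7]
opening: 0.0475
grip_force: 63.7
```

Call:
jog_arm([
  [0, 0, 0.07, 0, 0, 0, -1],
  [0, 0, 0, 0, 0, 0, -1],
])

```text
t: 56.4
tool_pos: [0.5169, 0.2827, 0.1548]
tool_rot: [-0.001, 3.14, 0.001]
contact_force: [-0.0, 0.0, -5.5]
opening: 0.0477
grip_force: 63.7
```

Call:
jog_arm([
  [0, 0, 0.1, 0, 0, 0, -1],
  [0, 0, 0.1, 0, 0, 0, -1],
  [0, 0, 0, 0, 0, 0, -1],
])

```text
t: 56.7
tool_pos: [0.516, 0.2824, 0.1494]
tool_rot: [0.001, -3.141, 0.0]
contact_force: [-0.4, 0.1, -5.7]
opening: 0.0477
grip_force: 63.7
```

Call:
jog_arm([
  [0, 0, 0.1, 0, 0, 0, -1],
  [0, 0, 0, 0, 0, 0, -1],
])

```text
t: 56.9
tool_pos: [0.516, 0.2824, 0.1473]
tool_rot: [0.001, -3.141, 0.0]
contact_force: [-0.3, -0.4, -5.0]
opening: 0.0475
grip_force: 63.7
```

Call:
jog_arm([
  [0, 0, 0.07, 0, 0, 0, -1],
  [0, 0, 0, 0, 0, 0, -1],
])

```text
t: 57.1
tool_pos: [0.5167, 0.2825, 0.147]
tool_rot: [-0.001, 3.141, 0.0]
contact_force: [-1.2, 0.2, -1.3]
opening: 0.0478
grip_force: 63.9
```

Call:
jog_arm([
  [0, 0, 0.06, 0, 0, 0, -1],
  [0, 0, 0, 0, 0, 0, -1],
])

```text
t: 57.3
tool_pos: [0.5173, 0.2827, 0.147]
tool_rot: [-0.001, 3.139, 0.001]
contact_force: [-1.6, -1.4, 5.4]
opening: 0.0477
grip_force: 64.5
```

Call:
jog_arm([
  [0, 0, -0.08, 0, 0, 0, -0.5],
  [0, 0, 0, 0, 0, 0, 0.2],
  [0, 0, 0, 0, 0, 0, 0.6],
  [0, 0, 0, 0, 0, 0, 1],
  [0, 0, 0, 0, 0, 0, 1],
  [0, 0, 0, 0, 0, 0, 1],
])

```text
t: 57.9
tool_pos: [0.5162, 0.2826, 0.1467]
tool_rot: [-0.001, 3.141, 0.0]
contact_force: [-0.5, 0.1, 0.5]
opening: 0.0854
grip_force: 0.0
```

Call:
jog_arm([
  [0, 0, -0.5, 0, 0, 0, 1],
  [0, 0, -0.9, 0, 0, 0, 1],
  [0, 0, -1, 0, 0, 0, 1],
  [0, 0, -1, 0, 0, 0, 1],
  [1, 0, -0.5, 0, 0, 0, 1],
  [1, 0, 0, 0, 0, 0, 1],
  [1, 0, 0, 0, 0, 0, 1],
  [1, 0, 0, 0, 0, 0, 1],
])

```text
t: 58.7
tool_pos: [0.4357, 0.2825, 0.2258]
tool_rot: [-0.001, 3.14, 0.001]
contact_force: [0.1, -0.3, 0.4]
opening: 0.0853
grip_force: 0.0
```

Call:
jog_arm([
  [1, -1, 0, 0, 0, 0, 1],
  [0, -1, 0, 0, 0, 0, 1],
  [0, -1, 0, 0, 0, 0, 1],
  [0, -1, 0, 0, 0, 0, 1],
  [0, -1, 0, 0, 0, 0, 1],
  [0, -1, 0, 0, 0, 0, 1],
  [0, 0, 0, 0, 0, 0, 1],
  [0, 0, 0, 0, 0, 0, 1],
])

```text
t: 59.5
tool_pos: [0.4166, 0.1625, 0.2255]
tool_rot: [0.0, 3.14, 0.001]
contact_force: [0.5, 0.7, 0.7]
opening: 0.0853
grip_force: 0.0
```

```bash
python3 - <<'E'
from h import *
o=ctrl.get_obs();print(o["tool_pos"])
S0={"top":np.load("top0.npz"),"scene":np.load("scene0.npz")}
for cn in("top","scene"):
    p,d=ctrl.get_image(cn);c=cloud(cn,d);c0=cloud(cn,S0[cn]["d"])
    for n,x,y,z in(("tall",.517,.28,.163),("spool",.52,.379,.133),("short",.612,.045,.091)):
      for k,C in(("then",c0),("now",c)):
        with np.errstate(invalid='ignore'): m=(np.hypot(C[...,0]-x,C[...,1]-y)<.045)&(abs(C[...,2]-z)<.006)
        P=C[m]
        if len(P): print(cn,n,k,len(P),P.mean(0).round(4),np.ptp(P,axis=0).round(3))
    cv2.imwrite(f"pics/{cn}5.png",p[:,:,::-1])
a=cv2.imread("pics/scene5.png")[60:300,260:540];cv2.imwrite("pics/end.png",cv2.resize(a,(700,600)))
E
```

```text
[0.41659599 0.16250672 0.22549055]
top tall then 263 [0.5167 0.2795 0.1626] [0.05  0.051 0.009]
top spool then 256 [0.5195 0.3794 0.1324] [0.049 0.049 0.01 ]
top spool now 63 [0.5361 0.3837 0.1325] [0.014 0.041 0.009]
top short now 206 [0.6111 0.045  0.0917] [0.048 0.047 0.01 ]
scene tall then 197 [0.5182 0.2783 0.1619] [0.05  0.05  0.008]
scene tall now 198 [0.5153 0.2792 0.1619] [0.052 0.053 0.008]
scene spool then 178 [0.5202 0.378  0.1321] [0.053 0.053 0.008]
scene spool now 182 [0.5192 0.3783 0.1318] [0.051 0.053 0.008]
scene short now 286 [0.6127 0.0444 0.091 ] [0.051 0.049 0.009]
```

View pics/end.png

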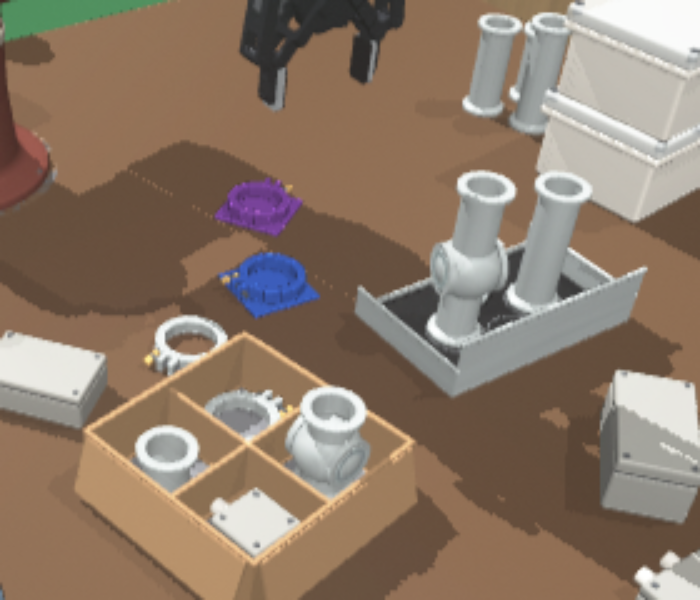

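All three stand upright: the two tall ones in the tray at crop (470,260) and (550,240), within about 3 mm of where they began, and the short in its cell at (330,435). The gripper is clear, so I'm handing in.

```bash
python3 -c "
from station import ctrl
print(ctrl.finish_job())"
```

```text
the job is handed in; nothing more can be done
None
```

The job is handed in at about 60 s of the 128 s allowed: the short fitting stands on the pad in the empty cell, and both tall ones are back upright in the tray within about 3 mm of where they began; the hand-in returned no verdict.

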